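# Unclamp pressed brackets for inspection under the magnifier

### The arm

A 6-joint arm with a two-finger parallel gripper is mounted at the origin on the work surface. World frame = base frame: x ahead of the robot, y to its left, z up, the work surface at z = 0. Lengths are in m, angles in rad, forces in N, time in s.
With the tool pointing down it reaches from about 0.35 to 0.875 m from the base axis. Payload 4.2 kg.
Tool frame: the origin (TCP) lies midway between the tips of the shut fingers; the grasp point (between the pads) lies 19 mm behind it; z points along the fingers, y is the direction in which the jaws open and shut (so a half turn about z gives the same grasp; the last joint's range is limited). The gripper opens to 87 mm and grips with 3 to 60 N. Pads are 19 mm wide; open, the fingers measure 117 mm over their backs; the gripper's body (75 mm by 190 mm) begins 51 mm behind the grasp point.
Start: joints at [-0.873, 0.385, 0.008, 0, -1.194, -0.259], TCP at [0.266, -0.566, 0.223] pointing down, gripper open.
Joint ranges: [-3.14, 3.14], [-1.21, 2.06], [-1.07, 1.41], [-3.16, 2.05], [-2.99, -0.16], [-3.1, 3.1]. Speed limits (rad/s): [2.79, 2.79, 3.14, 3.14, 3.14, 3.14].

### API

Orientations are given as a unit quaternion [w, x, y, z].
In Python, from station import arm gives the robot as it stands.
- The arm moves only by the tool send_rows, never from a script. Its argument "motion" is a list of rows, each a list of 7 numbers: the turn, a rotation vector about the tool's x, y, z in degrees, then the shift along the tool's x, y, z in m, then the finger opening in m, from 0 to 0.087. A call has 1 to 8 rows; each row shifts and turns the commanded pose from where the row before left it, along the tool's axes as they then stand; what a row does not reach is not made up. A row lasts 1/12 s, in which the tool goes at most 41.7 mm and 7.16 degrees, less where a joint would pass 70% of its speed; a pose out of reach is approached as far as the arm can. A call with a gripper value outside its range is refused whole. The fingers move at their own pace and stop on an object; "force" is the grip in N (left out, the last holds). Time passes only in rows, so rows that do not move let the fingers close. It gives the time, the measured TCP pose, the force and the opening at its end, in the units of the state.
- arm.sense(): the state, without advancing time (a new reading comes with each control period).
- arm.grab_frame(name): name is "side" or "top"; returns the picture (400x640x3 uint8, red, green, blue); there is no depth.
- arm.camera_info(name): a dict with "fx", "fy", "cx", "cy" (pixels), "k1" (the pictures are not rectified: a ray, as slopes to the right and down, at radius r is drawn at 1 + k1 r^2 times it, then the intrinsics apply), "camera_from_world" (4x4, takes a point from world to camera coordinates). Camera axes: x right, y down, z forward; pixel columns grow to the right and rows downward; lengths in m; the calibration is good to about 2 mm. A picture is of the moment at which its call begins. camera_info takes no time and is no camera call.
- arm.finish_job(): hands the job in, once; it reports no verdict.
The state is a dict: "time": time; "q": joint angles; "dq": joint speeds; "effort": joint torques, N m; "position": TCP position; "ee_rot": TCP orientation; "wrist_force": force on the tool from outside, world axes, zero at the start; "torque": the same for the moment, N m; "gripper_width": finger opening in m.
Only numpy, scipy, OpenCV 4.12 (cv2) and the standard library are available. Lean on these libraries where they do the work, as an engineer would, in place of code of your own. Each camera call takes 0.05 s, during which the arm holds its last target.

### The job

Get the pressed brackets ready for inspection: swing the magnifier arm well aside so the tray is clear, then take every bracket out of the holding fixture, flipping up its sprung hold-down finger first so that no bracket is dragged out from under a finger, and stand them all upright side by side flat on the floor of the grey tray. When all are in, fold all the fingers back down on the empty fixture, swing the magnifier back and leave its lens centred over the tray; leave the other things on the bench where they are.

Things in the scene. Friction and masses are not known exactly. Their poses are not given: they have to be found in the camera images.
- bracket1: steel lug bracket in nest 1 (may be absent), 0.17 kg: base plate 60 (x) x 40 (y) x 6 thick, at its middle one upright lug 28 (x) x 12 (y), its top 44 above the underside; grip the lug across its 12 mm. Origin at the centre of the underside, z up. At the start it stands in its nest, its +x end under the hold-down finger.
- bracket2: steel lug bracket in nest 2 (may be absent), 0.17 kg: base plate 60 (x) x 40 (y) x 6 thick, at its middle one upright lug 28 (x) x 12 (y), its top 44 above the underside; grip the lug across its 12 mm. Origin at the centre of the underside, z up. At the start it stands in its nest, its +x end under the hold-down finger.
- bracket3: steel lug bracket in nest 3 (may be absent), 0.17 kg: base plate 60 (x) x 40 (y) x 6 thick, at its middle one upright lug 28 (x) x 12 (y), its top 44 above the underside; grip the lug across its 12 mm. Origin at the centre of the underside, z up. At the start it stands in its nest, its +x end under the hold-down finger.
- bracket4: steel lug bracket in nest 4 (may be absent), 0.17 kg: base plate 60 (x) x 40 (y) x 6 thick, at its middle one upright lug 28 (x) x 12 (y), its top 44 above the underside; grip the lug across its 12 mm. Origin at the centre of the underside, z up. At the start it stands in its nest, its +x end under the hold-down finger.
- finger1 (a joint): hold-down finger over nest 1, a bar 12 wide, hinge along the fixture's y; its tip presses the bracket's base 50 mm from the hinge. About 0 rad pressing a bracket, -0.06 down on an empty nest, 1.7 fully up and back (tip over towards fixture +x). Over-centre spring: below about 0.75 it pulls down (3 N at the tip, 4 N at the tab), above it snaps up to 1.7 and stays until pulled back.
- finger1_tab (a point): grip point in finger 1's black upright thumb tab, 18 (fixture x) x 12 (fixture y) x 32 tall, the point 11 below its top and, finger down, 55 above the bench. The finger's hinge is then 35 mm to the fixture's +x side of the point and 25 lower (30 above the bench); the point circles the hinge with the finger.
- finger2 (a joint): hold-down finger over nest 2, a bar 12 wide, hinge along the fixture's y; its tip presses the bracket's base 50 mm from the hinge. About 0 rad pressing a bracket, -0.06 down on an empty nest, 1.7 fully up and back (tip over towards fixture +x). Over-centre spring: below about 0.75 it pulls down (3 N at the tip, 4 N at the tab), above it snaps up to 1.7 and stays until pulled back.
- finger2_tab (a point): grip point in finger 2's black upright thumb tab, 18 (fixture x) x 12 (fixture y) x 32 tall, the point 11 below its top and, finger down, 55 above the bench. The finger's hinge is then 35 mm to the fixture's +x side of the point and 25 lower (30 above the bench); the point circles the hinge with the finger.
- finger3 (a joint): hold-down finger over nest 3, a bar 12 wide, hinge along the fixture's y; its tip presses the bracket's base 50 mm from the hinge. About 0 rad pressing a bracket, -0.06 down on an empty nest, 1.7 fully up and back (tip over towards fixture +x). Over-centre spring: below about 0.75 it pulls down (3 N at the tip, 4 N at the tab), above it snaps up to 1.7 and stays until pulled back.
- finger3_tab (a point): grip point in finger 3's black upright thumb tab, 18 (fixture x) x 12 (fixture y) x 32 tall, the point 11 below its top and, finger down, 55 above the bench. The finger's hinge is then 35 mm to the fixture's +x side of the point and 25 lower (30 above the bench); the point circles the hinge with the finger.
- finger4 (a joint): hold-down finger over nest 4, a bar 12 wide, hinge along the fixture's y; its tip presses the bracket's base 50 mm from the hinge. About 0 rad pressing a bracket, -0.06 down on an empty nest, 1.7 fully up and back (tip over towards fixture +x). Over-centre spring: below about 0.75 it pulls down (3 N at the tip, 4 N at the tab), above it snaps up to 1.7 and stays until pulled back.
- finger4_tab (a point): grip point in finger 4's black upright thumb tab, 18 (fixture x) x 12 (fixture y) x 32 tall, the point 11 below its top and, finger down, 55 above the bench. The finger's hinge is then 35 mm to the fixture's +x side of the point and 25 lower (30 above the bench); the point circles the hinge with the finger.
- fixture: fixed aluminium holding plate, x -90 to +110, y -150 to +150, 10 high. Four nests in a row at its x = 0 and y = +112.5, +37.5, -37.5, -112.5 (nests 1 to 4); a bracket in a nest has the plate's axes within a few degrees. Finger hinges at x = +75, 30 high. Origin at bench level under the middle of the nest row, x roughly away from the robot.
- tray: fixed grey open inspection tray, outside 160 (x) x 130 (y) x 16 high, walls and floor 5 thick (inside 150 x 120). Origin at the centre of its underside.
- stand: fixed round magnifier stand, base 90 diameter, post 22 diameter up to about 190. The arm swings about its vertical axis through the origin (underside centre).
- lens_arm (a joint): swing of the magnifier arm about the stand's vertical axis, rad, positive anticlockwise from above; at 0 the arm points along the stand's own -x (roughly towards the robot). Range -1.7 to 1.7. Stiff by friction (about 2.5 N at the knob), stays where released.
- lens (a point): centre of the round magnifier lens, 186 mm from the swing axis; lens with its white light ring is about 125 across, its underside 170 above the bench (clear of brackets, but in the way of a gripper loading the tray).
- lens_knob (a point): grip point on the magnifier arm's upright black knob, 22 diameter, standing on the arm between post and lens, 100 mm from the swing axis; the knob stands from 182 to 230 above the bench, the point at 212.
- spanner: bystander: open-ended steel spanner, 150 long, lying flat
- punch: bystander: dark steel stepped punch, 40 diameter, 60 tall; origin under its centre
- oilcan: bystander: green can, 60 diameter, 120 tall; origin under its centre
- bush: bystander: brass bush, 44 outside diameter, 35 tall; origin under its centre
- offcut: bystander: steel bar offcut 75 x 30 x 20 lying flat; origin under its centre
- mug: bystander: white mug, 80 diameter, 90 tall; origin under its centre
Mind the look-alikes: they are no part of the job. Leave any purple or turquoise look-alike of the bracket2 alone.

How it is judged:
On the way, in this order (a step that is already met when the one before it is completed fails the run):
1. the magnifier is swung aside: lens centre more than 150 mm from the tray's centre, seen from above (horizontal distance between lens and tray above 0.15 m), for 0.2 s.
2. every bracket stands upright on the tray's floor, the magnifier still aside (x of bracket1 in the frame of tray between -0.058 and 0.058 m and y of bracket1 in the frame of tray between -0.048 and 0.048 m and z of each of bracket1, bracket2, bracket3, bracket4 in the frame of tray below 0.01 m and angle between each of bracket1, bracket2, bracket3, bracket4's own z axis and vertical below 0.12 rad and linear speed of each of bracket1, bracket2, bracket3, bracket4 below 0.03 m/s and x of bracket2 in the frame of tray between -0.058 and 0.058 m and y of bracket2 in the frame of tray between -0.048 and 0.048 m and x of bracket3 in the frame of tray between -0.058 and 0.058 m and y of bracket3 in the frame of tray between -0.048 and 0.048 m and x of bracket4 in the frame of tray between -0.058 and 0.058 m and y of bracket4 in the frame of tray between -0.048 and 0.048 m and horizontal distance between lens and tray above 0.08 m), for 0.3 s.
At the end, for the whole second after the job is handed in: Every bracket present stands upright (within 0.12 rad) and at rest on the tray's floor, inside its walls; all four fingers are down (below 0.2 rad); and the lens centre is within 20 mm of the tray's centre seen from above, the arm at rest (x of bracket1 in the frame of tray between -0.058 and 0.058 m and y of bracket1 in the frame of tray between -0.048 and 0.048 m and z of each of bracket1, bracket2, bracket3, bracket4 in the frame of tray below 0.01 m and angle between each of bracket1, bracket2, bracket3, bracket4's own z axis and vertical below 0.12 rad and linear speed of each of bracket1, bracket2, bracket3, bracket4 below 0.03 m/s and x of bracket2 in the frame of tray between -0.058 and 0.058 m and y of bracket2 in the frame of tray between -0.048 and 0.048 m and x of bracket3 in the frame of tray between -0.058 and 0.058 m and y of bracket3 in the frame of tray between -0.048 and 0.048 m and x of bracket4 in the frame of tray between -0.058 and 0.058 m and y of bracket4 in the frame of tray between -0.048 and 0.048 m and value of joint each of finger1, finger2, finger3, finger4 below 0.2 rad and horizontal distance between lens and tray below 0.02 m and velocity of joint lens_arm between -0.05 and 0.05 rad/s); the robot touches nothing.
It fails at once if bracket 1 is dragged by the gripper while its hold-down finger still presses it (contact force between finger1 and bracket1 above 0.5 N and contact force between the fingers and bracket1 above 3 N and distance of bracket1 from where it was at the start of the episode above 0.01 m).
It fails at once if bracket 2 is dragged by the gripper while its hold-down finger still presses it (contact force between finger2 and bracket2 above 0.5 N and contact force between the fingers and bracket2 above 3 N and distance of bracket2 from where it was at the start of the episode above 0.01 m).
It fails at once if bracket 3 is dragged by the gripper while its hold-down finger still presses it (contact force between finger3 and bracket3 above 0.5 N and contact force between the fingers and bracket3 above 3 N and distance of bracket3 from where it was at the start of the episode above 0.01 m).
It fails at once if bracket 4 is dragged by the gripper while its hold-down finger still presses it (contact force between finger4 and bracket4 above 0.5 N and contact force between the fingers and bracket4 above 3 N and distance of bracket4 from where it was at the start of the episode above 0.01 m).
It fails at once if a bystander is pushed more than 50 mm or knocked over (distance of any of spanner, punch, oilcan, bush, offcut, mug from where it was at the start of the episode above 0.05 m or angle between any of punch, oilcan, bush, mug's own z axis and vertical above 0.6 rad).
Of bracket1, bracket2, bracket3, bracket4 only 2 to 4 are there at a start; the rules pass over those that are not, and their reading is None.
At some moment in a run one of bracket1, bracket2, bracket3, bracket4 may be knocked a few centimetres aside while the robot is not near it.
Once in a run the grip may slacken for a moment while it holds something.
It also fails if it takes over 210 s, if anything falls off the work surface, if the arm or the gripper's body presses on something with over 40 N, if the wrist force passes 120 N, or if a joint passes its speed limit or range.

## Working session

There is one attempt and no reset: what is moved stays moved. The work goes in short steps, Python scripts to look and compute and a tool call to move; the robot and the scene stay as the last step left them, time stands still between calls to the robot, and variables do not carry over. Pictures are saved under pics/ and viewed, and the job is handed in when it is done.

Besides the shell and the picture viewer there is one more tool, called after "Request:" by a JSON object that holds its "name" and its "arguments". send_rows: Moves the arm, as the interface text tells. Its arguments: {"type":"object","properties":{"motion":{"type":"array","items":{"type":"array","items":{"type":"number"}}},"force":{"type":"number"}},"required":["motion"]}

```bash
ls; mkdir -p pics
python3 - <<'E'
from station import arm
import cv2
print(arm.sense())
for n in("side","top"):
    f=arm.grab_frame(n); cv2.imwrite(f"pics/{n}0.png",f[:,:,::-1]); print(n,arm.camera_info(n))
E
```

```text
pics
{'time': 0.0, 'q': array([-8.73402147e-01,  3.85555275e-01,  6.64761830e-03, -5.16189241e-04,
       -1.19400547e+00, -2.58625885e-01]), 'dq': array([-0.00145886,  0.0003954 , -0.00208571, -0.00153032, -0.00042173,
       -0.00097155]), 'effort': array([-3.11727399e-04, -3.90665781e+01,  1.87403476e+01,  4.21981484e+00,
        1.09933061e-02, -1.88323520e-04]), 'position': array([ 0.26529831, -0.56523855,  0.22146636]), 'ee_rot': array([-2.73877694e-04, -2.17535509e-01,  9.76051804e-01,  1.05011776e-03]), 'wrist_force': array([ 0.46092791, -0.25591619,  0.09871115]), 'torque': array([-0.0496025 ,  0.01028732,  0.05708937]), 'gripper_width': 0.0867802105629219}
side {'fx': 384.59494524289056, 'fy': 384.59494524289056, 'cx': 310.53508267453446, 'cy': 200.84256536207508, 'k1': -0.00799755863337862, 'camera_from_world': array([[-0.76953194, -0.63859781, -0.00366384,  0.43203016],
       [-0.41390973,  0.50312779, -0.7586443 ,  0.32701576],
       [ 0.48631197, -0.58228452, -0.65149475,  1.01533738],
       [ 0.        ,  0.        ,  0.        ,  1.        ]])}
top {'fx': 383.827685660639, 'fy': 383.827685660639, 'cx': 317.13618888819786, 'cy': 197.00559995355363, 'k1': -0.08101904186048128, 'camera_from_world': array([[ 0.00636634, -0.99995653, -0.0068119 ,  0.02212813],
       [-0.99793231, -0.00591747, -0.06400071,  0.54168849],
       [ 0.06395762,  0.00720527, -0.9979266 ,  1.28804878],
       [ 0.        ,  0.        ,  0.        ,  1.        ]])}
```

View pics/top0.png

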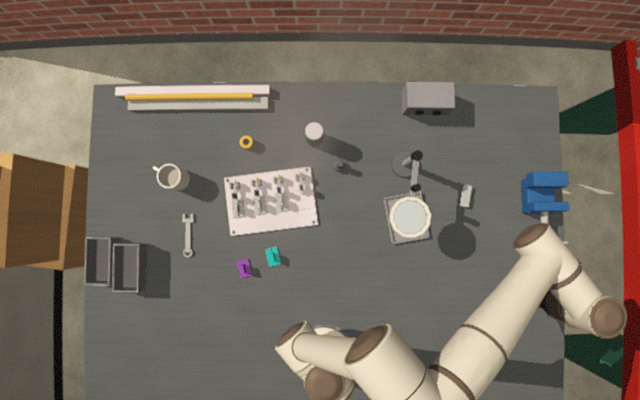

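View pics/side0.png

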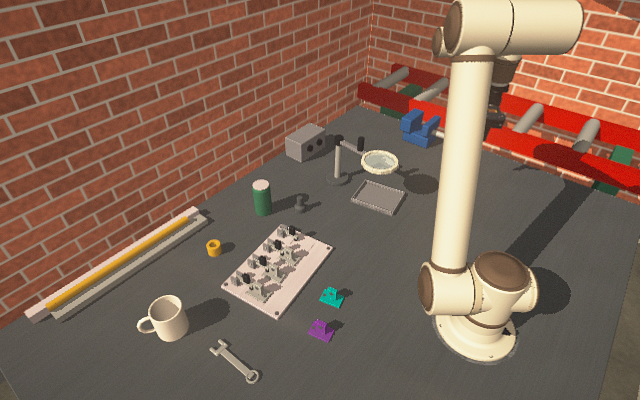

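Run:
```python
import cv2
f=cv2.imread('pics/top0.png')
c=f[130:330,180:380]; cv2.imwrite('pics/t0a.png',cv2.resize(c,None,fx=3,fy=3,interpolation=cv2.INTER_CUBIC))
c=f[90:240,360:540]; cv2.imwrite('pics/t0b.png',cv2.resize(c,None,fx=4,fy=4,interpolation=cv2.INTER_CUBIC))
```

```text
(no output)
```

The top view shows the fixture at (270,200), the tray and lens at (408,217), the stand at (405,160), and the purple and turquoise look-alikes at (244,268) and (273,256).

Run:
```python
import cv2
f=cv2.imread('pics/top0.png')
c=f[160:240,215:325]; cv2.imwrite('pics/t0a.png',cv2.resize(c,None,fx=7,fy=7,interpolation=cv2.INTER_CUBIC))
c=f[140:250,370:480]; cv2.imwrite('pics/t0b.png',cv2.resize(c,None,fx=5,fy=5,interpolation=cv2.INTER_CUBIC))
f=cv2.imread('pics/side0.png')
c=f[215:320,215:340]; cv2.imwrite('pics/s0a.png',cv2.resize(c,None,fx=6,fy=5.7,interpolation=cv2.INTER_CUBIC))
c=f[120:220,310:410]; cv2.imwrite('pics/s0b.png',cv2.resize(c,None,fx=6,fy=6,interpolation=cv2.INTER_CUBIC))
```

```text
(no output)
```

View pics/t0a.png

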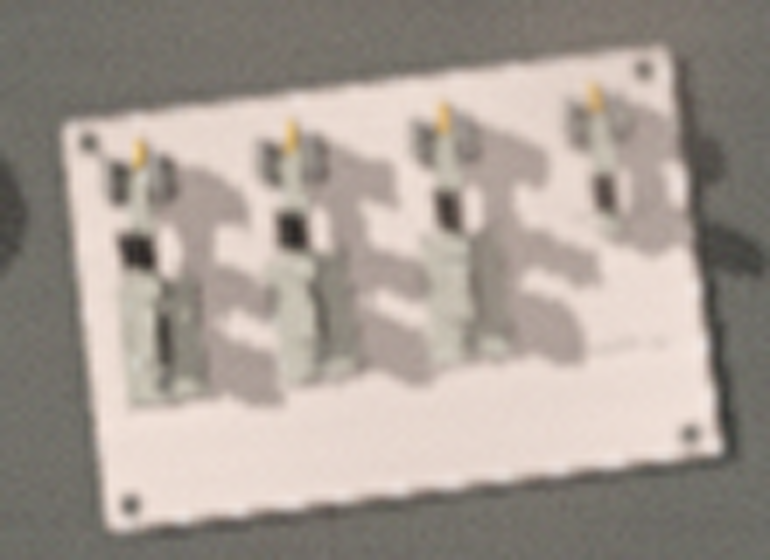

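View pics/t0b.png

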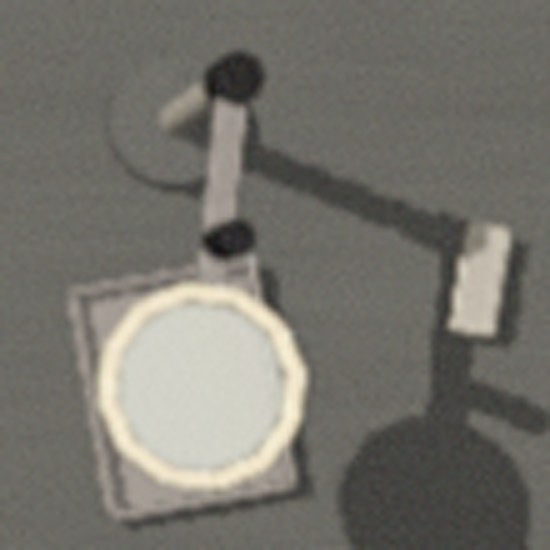

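View pics/s0a.png

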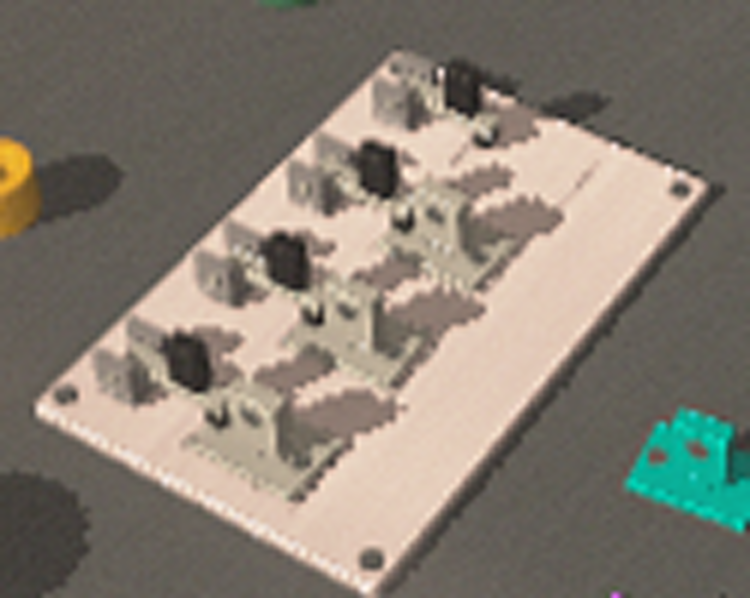

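View pics/s0b.png

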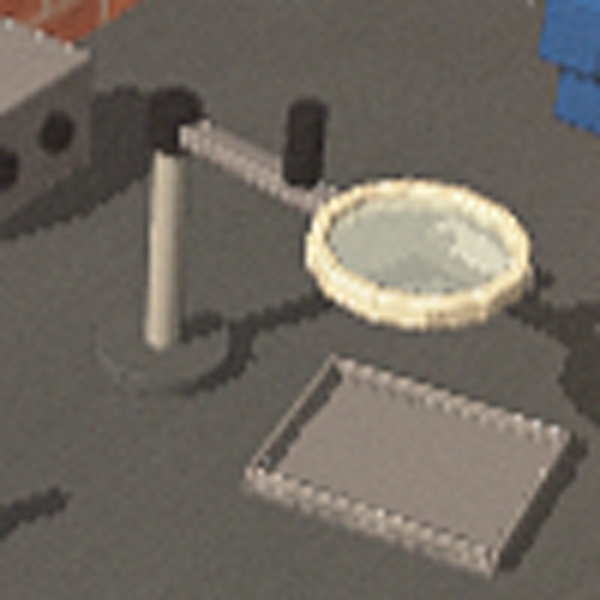

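```bash
cat > h.py <<'E'
from station import arm
import numpy as np, cv2
from scipy.optimize import least_squares
from scipy.spatial.transform import Rotation as R
def proj(n,P):
    c=arm.camera_info(n);P=np.atleast_2d(P);T=c['camera_from_world']
    p=P@T[:3,:3].T+T[:3,3];s=p[:,:2]/p[:,2:];r2=(s**2).sum(1,keepdims=True);s=s*(1+c['k1']*r2)
    return s*[c['fx'],c['fy']]+[c['cx'],c['cy']]
def unproj(n,uv,z):
    out=[]
    for q in np.atleast_2d(uv):
        out.append(least_squares(lambda x:(proj(n,[x[0],x[1],z])[0]-q),[0.5,0]).x)
    return np.array(out)
def grab(n,name,box=None,s=1):
    f=arm.grab_frame(n)[:,:,::-1]
    cv2.imwrite(f'pics/{name}_full.png',f)
    if box: 
        u0,v0,u1,v1=box;f=f[v0:v1,u0:u1]
    cv2.imwrite(f'pics/{name}.png',cv2.resize(np.ascontiguousarray(f),None,fx=s,fy=s,interpolation=cv2.INTER_CUBIC))
def w2(fr,p): # fr=(x,y,yaw)
    c,s=np.cos(fr[2]),np.sin(fr[2]);p=np.array(p,float)
    q=p.copy();q[...,0]=fr[0]+c*p[...,0]-s*p[...,1];q[...,1]=fr[1]+s*p[...,0]+c*p[...,1];return q
def fit(obs,x0):
    # obs: list of (cam,[u,v],[x,y,z local])
    def f(x): return np.concatenate([proj(n,w2(x,np.array(p)))[0]-q for n,q,p in obs])
    r=least_squares(f,x0);print(r.x.round(4),'res',np.round(r.fun.reshape(-1,2),1).tolist());return r.x
E
python3 - <<'E'
from h import *
def t(u,v):return [215+u/7,160+v/7]
def s(u,v):return [215+u/6,215+v/5.7]
o=[('top',t(65,122),[.11,.15,.01]),('top',t(668,45),[.11,-.15,.01]),('top',t(725,452),[-.09,-.15,.01]),('top',t(108,530),[-.09,.15,.01])]
a=fit(o,[.55,.1,0])
o2=[('side',s(36,410),[.11,.15,.01]),('side',s(395,50),[.11,-.15,.01]),('side',s(708,185),[-.09,-.15,.01]),('side',s(370,592),[-.09,.15,.01])]
b=fit(o2,a);fit(o+o2,a)
def t(u,v):return [370+u/5,140+v/5]
def s(u,v):return [310+u/6,120+v/6]
o=[('top',t(70,290),[.08,.065,.016]),('top',t(258,256),[.08,-.065,.016]),('top',t(300,490),[-.08,-.065,.016]),('top',t(115,520),[-.08,.065,.016])]
a=fit(o,[.5,-.2,0])
o2=[('side',s(250,475),[.08,.065,.016]),('side',s(335,358),[.08,-.065,.016]),('side',s(572,430),[-.08,-.065,.016]),('side',s(490,562),[-.08,.065,.016])]
fit(o2,a);fit(o+o2,a)
print('base',unproj('top',t(178,122),.006),unproj('side',s(163,348),.006))
print('posttop',unproj('top',t(235,75),.2),'lens',unproj('top',t(203,385),.176),unproj('side',s(418,255),.176))
print('knobtop',unproj('top',t(233,232),.23),unproj('side',s(307,105),.23))
E
```

```text
[0.5177 0.183  0.1336] res [[0.1, 0.3], [0.1, 0.2], [-0.7, -0.2], [0.5, -0.3]]
[0.5173 0.1868 0.1354] res [[-0.6, -0.5], [0.1, 0.4], [-0.1, 0.0], [0.6, 0.1]]
[0.5177 0.185  0.1344] res [[-0.5, 0.4], [-0.5, 0.1], [-1.2, -0.2], [-0.1, -0.2], [-0.3, -1.1], [0.5, 0.1], [0.1, -0.3], [0.9, -0.4]]
[ 0.4727 -0.2816  0.1773] res [[0.3, -0.1], [-0.1, 0.2], [0.1, -0.4], [-0.3, 0.3]]
[ 0.471  -0.2766  0.1672] res [[-1.0, -0.7], [-0.4, -0.3], [0.3, 1.0], [1.1, -0.2]]
[ 0.4724 -0.2802  0.1735] res [[-0.0, -0.1], [-0.4, 0.4], [-0.4, -0.2], [-0.8, 0.3], [-0.7, -1.2], [-0.4, -0.8], [0.3, 0.2], [1.4, -1.0]]
base [[ 0.65718565 -0.27996222]] [[ 0.65678116 -0.27673984]]
posttop [[ 0.65615878 -0.27060805]] lens [[ 0.47318158 -0.25528579]] [[ 0.47038699 -0.25038207]]
knobtop [[ 0.56002317 -0.2605666 ]] [[ 0.55978471 -0.26590999]]
```

Nest 4 is empty and brackets 1–3 are present. The look-alikes are the purple part at (244,268), the turquoise part at (273,256) and the offcut at (466,196). The real brackets are the grey ones under the fingers at about (236,205), (259,203) and (280,200). I'll swing the magnifier first, starting by raising the arm and turning.

Request:
{"name": "send_rows", "arguments": {"motion": [[0,0,6.5,0,0,-0.03,0.06],[0,0,6.5,0,0,-0.03,0.06],[0,0,6.5,0,0,-0.02,0.06],[0,0,6.5,0,0,0,0.06],[0,0,6.5,0,0,0,0.06],[0,0,0,-0.02,0.03,0,0.06],[0,0,0,-0.02,0.03,0,0.06],[0,0,0,-0.02,0.03,0,0.06]], "force": 15}}

```text
time: 0.77
position: [0.3367, -0.4832, 0.3017]
ee_rot: [-0.001, 0.065, 0.998, 0.001]
wrist_force: [2.0, -0.6, 0.1]
gripper_width: 0.0602
```

```bash
cat >> h.py <<'E'
def tool():
    s=arm.sense();q=s['ee_rot'];M=R.from_quat([q[1],q[2],q[3],q[0]]).as_matrix();return s,M
def to(p,ydeg=None):
    s,M=tool();d=M.T@(np.array(p)-s['position'])
    ya=np.degrees(np.arctan2(M[1,1],M[0,1]))
    o=''
    if ydeg is not None:
        o=f' turn tool z {((-(ydeg-ya))+90)%180-90:.1f}'
        a=np.radians(ydeg);
        if abs(((ydeg-ya)+180)%360-180)>90:a+=np.pi
        y=np.array([np.cos(a),np.sin(a),0]);x=np.cross(y,[0,0,-1]);dp=np.array(p)-s['position']
        o+=f' then shift {x@dp:.4f} {y@dp:.4f} {-dp[2]:.4f}'
    print(f"t={s['time']:.2f} pos {s['position'].round(4)} yang {ya:.1f} tilt {np.degrees(np.arccos(-M[2,2])):.2f} w {s['gripper_width']:.4f} F {s['wrist_force'].round(1)} q {s['q'].round(2)}\n shift now {d.round(4)}"+o)
E
python3 -c "
from h import *
to([.56,-.264,.29],82.3)"
```

```text
t=0.77 pos [ 0.3367 -0.4832  0.3017] yang 82.5 tilt 0.09 w 0.0602 F [ 2.  -0.6  0.1] q [-0.69  0.28  0.05 -0.   -1.34 -1.01]
 shift now [-0.1929  0.2464  0.0118] turn tool z 0.2 then shift -0.1919 0.2472 0.0117
```

Request:
{"name": "send_rows", "arguments": {"motion": [[0,0,0,-0.024,0.03,0,0.06],[0,0,0,-0.024,0.03,0,0.06],[0,0,0,-0.024,0.03,0,0.06],[0,0,0,-0.024,0.03,0,0.06],[0,0,0,-0.024,0.03,0,0.06],[0,0,0,-0.024,0.03,0,0.06],[0,0,0,-0.024,0.03,0,0.06],[0,0,0,0,0,0,0.06]]}}

```text
time: 1.43
position: [0.5339, -0.2931, 0.3011]
ee_rot: [-0.0, 0.061, 0.998, 0.001]
wrist_force: [-0.9, -0.7, -0.5]
gripper_width: 0.0601
```

```bash
python3 -c "
from h import *
to([.56,-.264,.193],82.3)
to([.56,-.264,.193],82.3)"
```

```text
t=1.43 pos [ 0.5339 -0.2931  0.3011] yang 83.0 tilt 0.08 w 0.0601 F [-0.9 -0.7 -0.5] q [-0.24  0.32  0.1  -0.   -1.36 -1.46]
 shift now [-0.0223  0.0319  0.1081] turn tool z 0.7 then shift -0.0219 0.0323 0.1081
t=1.43 pos [ 0.5339 -0.2931  0.3011] yang 83.0 tilt 0.08 w 0.0601 F [-0.9 -0.7 -0.5] q [-0.24  0.32  0.1  -0.   -1.36 -1.46]
 shift now [-0.0223  0.0319  0.1081] turn tool z 0.7 then shift -0.0219 0.0323 0.1081
```

Request:
{"name": "send_rows", "arguments": {"motion": [[0,0,0.7,-0.022,0.032,0,0.06],[0,0,0,0,0,0,0.06],[0,0,0,0,0,0,0.06]]}}

```text
time: 1.68
position: [0.5566, -0.2673, 0.3015]
ee_rot: [-0.001, 0.069, 0.998, 0.0]
wrist_force: [-0.8, -0.9, 0.1]
gripper_width: 0.0599
```

```bash
python3 -c "
from h import *
to([.56,-.264,.193],82.3)
grab('side','k1',(270,90,430,210),5)
grab('top','k1t',(330,120,490,240),5)"
```

```text
t=1.68 pos [ 0.5566 -0.2673  0.3015] yang 82.1 tilt 0.10 w 0.0599 F [-0.8 -0.9  0.1] q [-0.19  0.33  0.13 -0.   -1.37 -1.52]
 shift now [-0.0031  0.0037  0.1085] turn tool z -0.2 then shift -0.0029 0.0037 0.1085
```

View pics/k1.png

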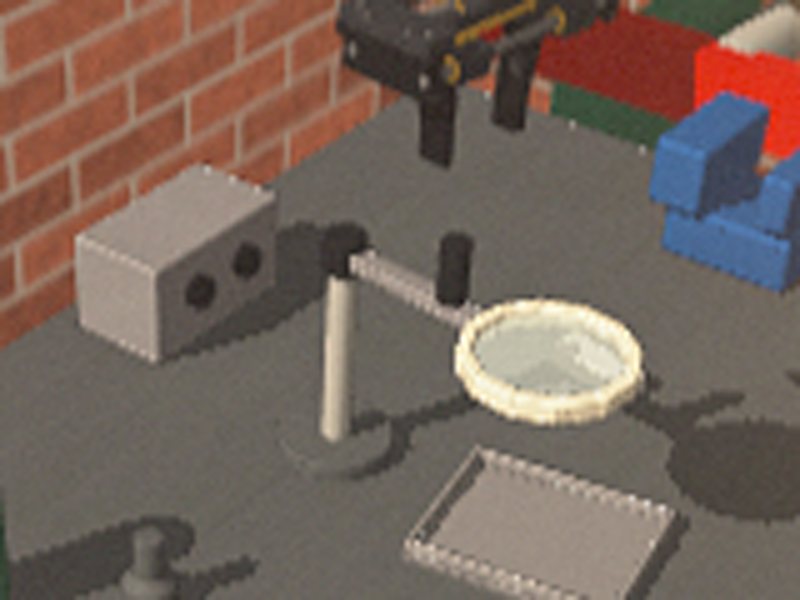

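View pics/k1t.png

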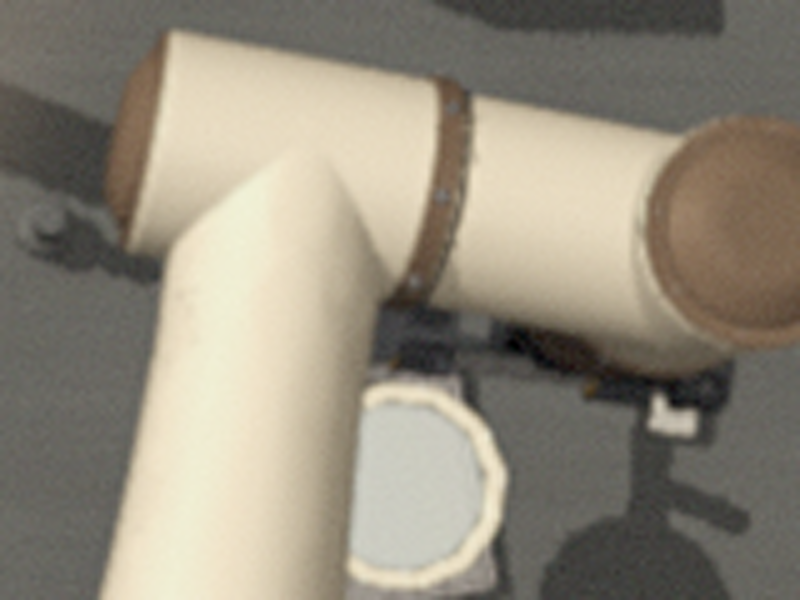

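Request:
{"name": "send_rows", "arguments": {"motion": [[0,0,0,-0.003,0.003,0.027,0.06],[0,0,0,0,0,0.027,0.06],[0,0,0,0,0,0.027,0.06],[0,0,0,0,0,0.027,0.06],[0,0,0,0,0,0,0.06],[0,0,0,0,0,0,0.06]]}}

```text
time: 2.28
position: [0.5581, -0.2669, 0.1938]
ee_rot: [-0.002, 0.071, 0.997, -0.0]
wrist_force: [0.4, -0.3, 1.5]
gripper_width: 0.06
```

```bash
python3 -c "
from h import *
to([.56,-.264,.193],82.3)
grab('side','k2',(290,110,410,200),6)"
```

```text
t=2.28 pos [ 0.5581 -0.2669  0.1938] yang 81.9 tilt 0.18 w 0.0600 F [ 0.4 -0.3  1.5] q [-0.18  0.4  -0.05  0.   -1.13 -1.53]
 shift now [-0.0014  0.0032  0.0008] turn tool z -0.4 then shift -0.0015 0.0032 0.0008
```

View pics/k2.png

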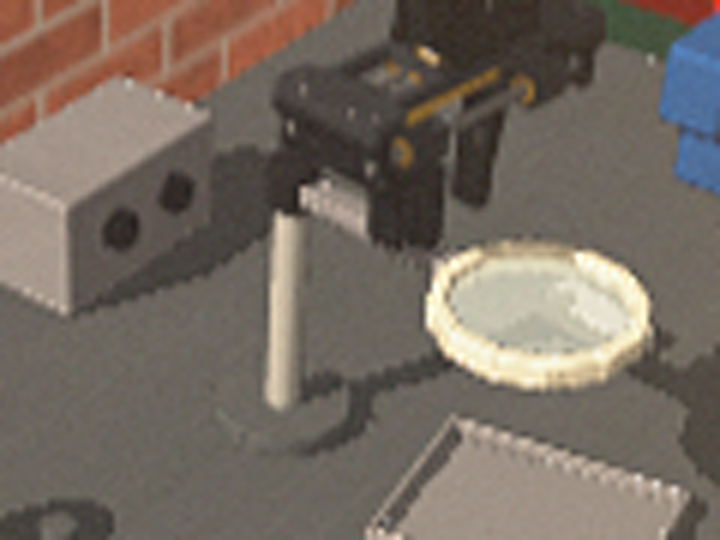

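Request:
{"name": "send_rows", "arguments": {"motion": [[0,0,0,0,0,0,0.01],[0,0,0,0,0,0,0.01],[0,0,0,0,0,0,0.01],[0,0,0,0,0,0,0.01],[0,0,0,0,0,0,0.01]], "force": 12}}

```text
time: 2.75
position: [0.5596, -0.266, 0.1953]
ee_rot: [0.001, 0.07, 0.998, -0.0]
wrist_force: [0.1, 1.3, -0.8]
gripper_width: 0.0344
```

```bash
python3 -c "
from h import *
to([.56,-.264,.193],82.3)"
```

```text
t=2.75 pos [ 0.5596 -0.266   0.1953] yang 81.9 tilt 0.07 w 0.0344 F [ 0.1  1.3 -0.8] q [-0.18  0.39 -0.05  0.   -1.13 -1.53]
 shift now [-0.0001  0.002   0.0023] turn tool z -0.4 then shift -0.0001 0.0020 0.0023
```

Request:
{"name": "send_rows", "arguments": {"motion": [[0,0,0,0,0,0,0.01],[0,0,0,0,0,0,0.01],[0,0,0,0,0,0,0.01],[0,0,0,0,0,0,0.01],[0,0,0,0,0,0,0.01]]}}

```text
time: 3.17
position: [0.5594, -0.2656, 0.1947]
ee_rot: [0.0, 0.07, 0.998, 0.0]
wrist_force: [-0.4, 2.5, 2.7]
gripper_width: 0.0213
```

```bash
python3 -c "
from h import *
to([.56,-.264,.193],82.3)"
```

```text
t=3.17 pos [ 0.5594 -0.2656  0.1947] yang 82.0 tilt 0.02 w 0.0213 F [-0.4  2.5  2.7] q [-0.18  0.39 -0.05 -0.   -1.13 -1.53]
 shift now [-0.0003  0.0017  0.0017] turn tool z -0.3 then shift -0.0003 0.0017 0.0017
```

Request:
{"name": "send_rows", "arguments": {"motion": [[0,0,-6,0,-0.0105,0,0.01],[0,0,-6,-0.001,-0.0105,0,0.01],[0,0,-6,-0.001,-0.0105,0,0.01],[0,0,0,0,0,0,0.01],[0,0,0,0,0,0,0.01]]}}

```text
time: 3.58
position: [0.5616, -0.298, 0.1948]
ee_rot: [0.001, -0.085, 0.996, -0.001]
wrist_force: [3.8, -0.8, 0.2]
gripper_width: 0.0217
```

```bash
python3 -c "
from h import *
to([.56,-.264,.193],82.3)
s=arm.sense();d=s['position'][:2]-[.657,-.278];print(np.hypot(*d),np.degrees(np.arctan2(d[1],d[0]))%360)
grab('side','k3',(270,90,430,210),5)"
```

```text
t=3.58 pos [ 0.5616 -0.298   0.1948] yang 99.8 tilt 0.19 w 0.0217 F [ 3.8 -0.8  0.2] q [-0.23  0.42 -0.01  0.   -1.14 -1.17]
 shift now [-0.0042  0.0338  0.0017] turn tool z 17.5 then shift 0.0061 0.0335 0.0018
0.09750733354578786 191.83432187490112
```

View pics/k3.png

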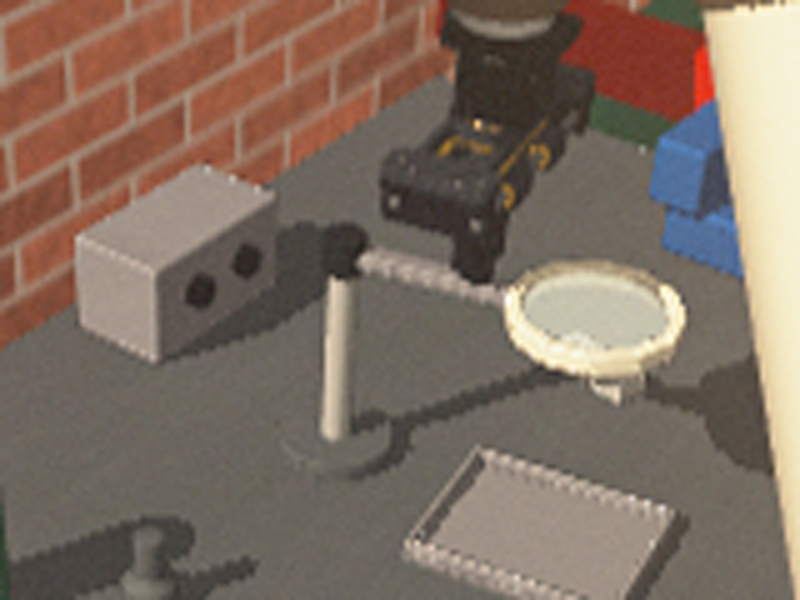

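Request:
{"name": "send_rows", "arguments": {"motion": [[0,0,-6.4,0,-0.011,0,0.01],[0,0,-6.4,0,-0.011,0,0.01],[0,0,-6.4,0,-0.011,0,0.01],[0,0,-6.4,0,-0.011,0,0.01],[0,0,0,0,0,0,0.01]]}}

```text
time: 4.05
position: [0.58, -0.3373, 0.1948]
ee_rot: [0.005, -0.307, 0.952, -0.001]
wrist_force: [9.5, 6.4, 1.2]
gripper_width: 0.0217
```

```bash
python3 -c "
from h import *
to([.56,-.264,.193],82.3)
s=arm.sense();d=s['position'][:2]-[.657,-.278];print(np.hypot(*d),np.degrees(np.arctan2(d[1],d[0]))%360)"
```

```text
t=4.05 pos [ 0.58   -0.3373  0.1948] yang 125.7 tilt 0.58 w 0.0217 F [9.5 6.4 1.2] q [-0.29  0.48  0.09 -0.   -1.17 -0.66]
 shift now [-0.0265  0.0712  0.0016] turn tool z 43.4 then shift 0.0296 0.0699 0.0018
0.09716089776073432 217.58958218089586
```

Request:
{"name": "send_rows", "arguments": {"motion": [[0,0,-6.4,-0.0025,-0.011,0,0.01],[0,0,-6.4,-0.0015,-0.011,0,0.01],[0,0,-6.4,-0.0015,-0.011,0,0.01],[0,0,-6.4,-0.001,-0.011,0,0.01],[0,0,-6.4,-0.0006,-0.011,0,0.01],[0,0,0,0,0,0,0.01]]}}

```text
time: 4.55
position: [0.6226, -0.3687, 0.1948]
ee_rot: [0.001, -0.557, 0.83, -0.001]
wrist_force: [2.1, 2.9, 3.3]
gripper_width: 0.0216
```

```bash
python3 -c "
from h import *
to([.56,-.264,.193],82.3)
s=arm.sense();d=s['position'][:2]-[.657,-.278];print(np.hypot(*d),np.degrees(np.arctan2(d[1],d[0]))%360)
grab('side','k4',(270,90,430,210),5)"
```

```text
t=4.55 pos [ 0.6226 -0.3687  0.1948] yang 157.7 tilt 0.12 w 0.0216 F [2.1 2.9 3.3] q [-0.31  0.57  0.25 -0.   -1.24 -0.08]
 shift now [-0.0731  0.0977  0.0017] turn tool z 75.4 then shift 0.0761 0.0954 0.0018
0.09698541866446404 249.25497459925032
```

View pics/k4.png

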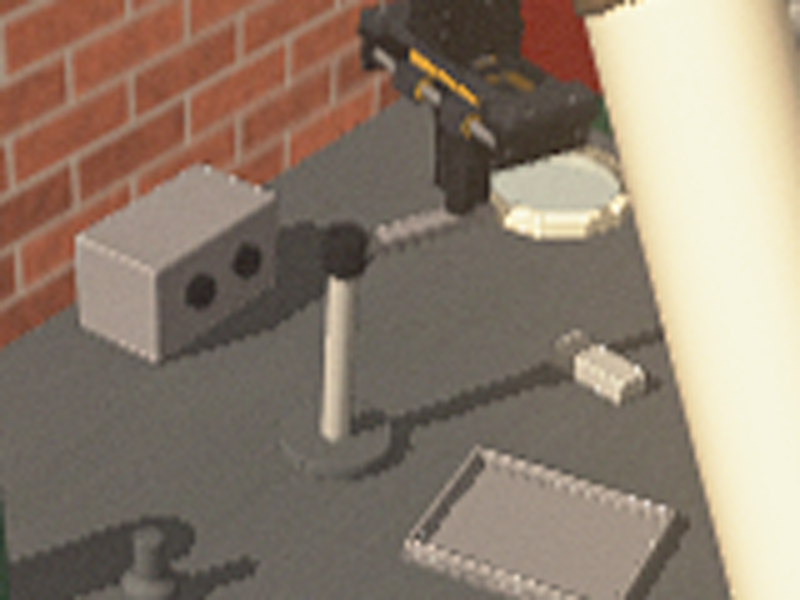

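Request:
{"name": "send_rows", "arguments": {"motion": [[0,0,-6.4,-0.001,-0.011,0,0.01],[0,0,-6.4,-0.001,-0.011,0,0.01],[0,0,0,0,0,0,0.01],[0,0,0,0,0,0,0.05],[0,0,0,0,0,0,0.05],[0,0,0,0,0,0,0.05],[0,0,0,0,0,0,0.05],[0,0,0,0,0,0,0.05]]}}

```text
time: 5.27
position: [0.6411, -0.3752, 0.1943]
ee_rot: [-0.0, -0.645, 0.765, 0.0]
wrist_force: [0.0, -1.0, 1.2]
gripper_width: 0.0458
```

Request:
{"name": "send_rows", "arguments": {"motion": [[0,0,0,0,0,-0.03,0.05],[0,0,0,0,0,-0.03,0.05],[0,0,0,0,0,-0.03,0.05],[0,0,0,0,0,0,0.05]]}}

```text
time: 5.6
position: [0.6435, -0.377, 0.2932]
ee_rot: [0.002, -0.645, 0.764, -0.007]
wrist_force: [0.5, -0.5, 2.2]
gripper_width: 0.0498
```

```bash
python3 -c "
from h import *
F=[.5177,.1845,.1342]
for i,y in enumerate([.1125,.0375,-.0375,-.1125]): print(i+1,'tab',w2(F,[.04,y]).round(4),'lug',w2(F,[0,y]).round(4))
p=w2(F,[.04,-.0375])
to([p[0],p[1],.12],97.7)
s=arm.sense();d=s['position'][:2]-[.657,-.278];print(np.hypot(*d),np.degrees(np.arctan2(d[1],d[0]))%360)
grab('side','k5',(270,90,430,210),5)"
```

```text
1 tab [0.5423 0.3013] lug [0.5026 0.296 ]
2 tab [0.5523 0.227 ] lug [0.5127 0.2217]
3 tab [0.5624 0.1527] lug [0.5227 0.1473]
4 tab [0.5724 0.0784] lug [0.5328 0.073 ]
t=5.60 pos [ 0.6435 -0.377   0.2932] yang 170.3 tilt 0.79 w 0.0498 F [ 0.5 -0.5  2.2] q [-0.31  0.57  0.48  0.   -1.47  0.14]
 shift now [-0.5094  0.1713  0.1683] turn tool z 72.6 then shift 0.0094 0.5358 0.1732
0.09991076750574135 262.2208151307256
```

View pics/k5.png

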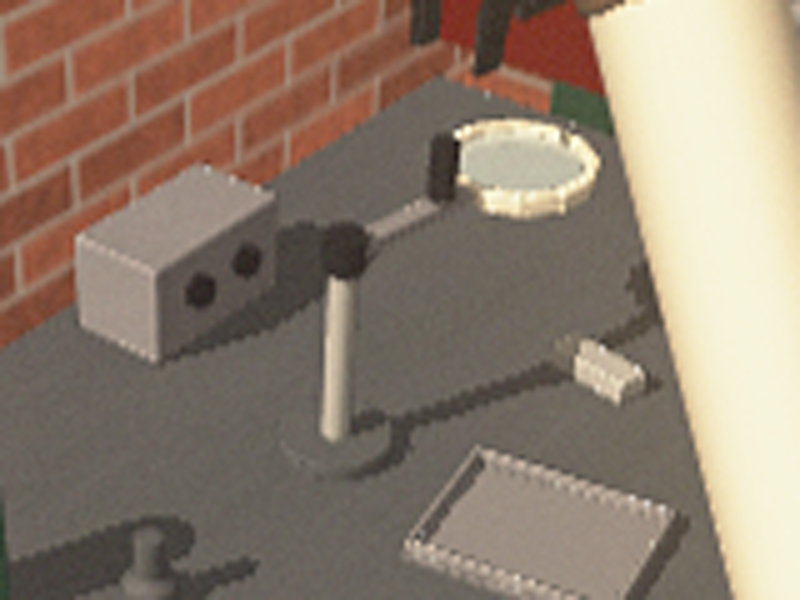

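The side view shows the lens swung clear of the tray. Next I'll turn and go to finger 3's tab.

Request:
{"name": "send_rows", "arguments": {"motion": [[0,0,6.6,0,0,0,0.05],[0,0,6.6,0,0,0,0.05],[0,0,6.6,0,0,0,0.05],[0,0,6.6,0,0,0,0.05],[0,0,6.6,0,0,0,0.05],[0,0,6.6,0,0,0,0.05],[0,0,6.6,0,0,0,0.05],[0,0,6.6,0,0,0,0.05]]}}

```text
time: 6.32
position: [0.6412, -0.3749, 0.2831]
ee_rot: [-0.001, -0.235, 0.972, 0.001]
wrist_force: [0.0, -0.1, 0.7]
gripper_width: 0.0497
```

Request:
{"name": "send_rows", "arguments": {"motion": [[0,0,6.6,0,0,0,0.05],[0,0,6.6,0,0,0,0.05],[0,0,6.6,0,0,0,0.05],[0,0,0,0.002,0.035,0,0.05],[0,0,0,0,0.035,0,0.05],[0,0,0,0,0.035,0,0.05],[0,0,0,0,0.035,0,0.05],[0,0,0,0,0.035,0,0.05]]}}

```text
time: 6.98
position: [0.6151, -0.2005, 0.2833]
ee_rot: [-0.001, -0.067, 0.998, 0.0]
wrist_force: [0.5, 0.9, 0.5]
gripper_width: 0.05
```

```bash
python3 -c "
from h import *
F=[.5177,.1845,.1342]
f=cv2.imread('pics/top0.png')[160:240,215:325];f=cv2.resize(f,None,fx=7,fy=7,interpolation=cv2.INTER_CUBIC)
for y in [.1125,.0375,-.0375,-.1125]:
  for P in ([(.031,6),(.049,6),(.049,-6),(.031,-6)],'t'),([(-.014,6),(.014,6),(.014,-6),(-.014,-6)],'l'):
    z=.066 if P[1]=='t' else .054
    q=np.array([np.r_[w2(F,[a,y+b/1000]),z] for a,b in P[0]])
    p=((proj('top',q)-[215,160])*7).astype(int)
    cv2.polylines(f,[p],True,(0,0,255) if P[1]=='t' else (255,0,0),1)
cv2.imwrite('pics/ov.png',f)
p=w2(F,[.04,-.0375]);to([p[0],p[1],.2],97.7)
"
```

```text
t=6.98 pos [ 0.6151 -0.2005  0.2833] yang 97.7 tilt 0.12 w 0.0500 F [0.5 0.9 0.5] q [-0.07  0.39  0.17 -0.   -1.35 -1.37]
 shift now [0.0049 0.357  0.0836] turn tool z -0.0 then shift 0.0049 0.3570 0.0833
```

View pics/ov.png

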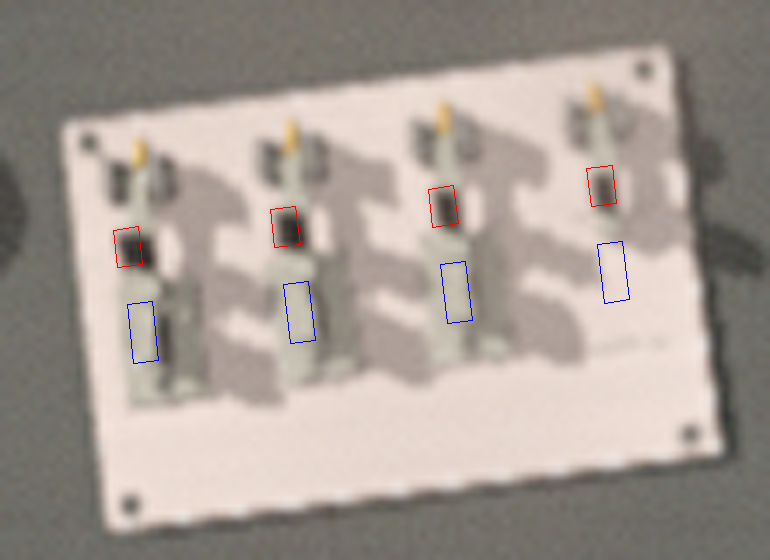

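Request:
{"name": "send_rows", "arguments": {"motion": [[0,0,0,0.005,0.04,0,0.05],[0,0,0,0,0.04,0,0.05],[0,0,0,0,0.04,0,0.05],[0,0,0,0,0.04,0,0.05],[0,0,0,0,0.04,0,0.05],[0,0,0,0,0.04,0,0.05],[0,0,0,0,0.04,0,0.05],[0,0,0,0,0.04,0.03,0.05]]}}

```text
time: 7.65
position: [0.5707, 0.1106, 0.2637]
ee_rot: [0.005, -0.068, 0.998, 0.001]
wrist_force: [0.7, 0.3, 1.6]
gripper_width: 0.05
```

Request:
{"name": "send_rows", "arguments": {"motion": [[0,0,0,0,0.01,0.03,0.04],[0,0,0,0,0,0.03,0.04],[0,0,0,0,0,0.03,0.04],[0,0,0,0,0,0.03,0.04],[0,0,0,0,0,0,0.04]]}}

```text
time: 8.07
position: [0.5627, 0.1161, 0.1324]
ee_rot: [-0.007, -0.067, 0.998, -0.002]
wrist_force: [-0.5, -0.3, 0.5]
gripper_width: 0.0404
```

```bash
python3 -c "
from h import *
F=[.5177,.184,.1342]
p=w2(F,[.04,-.0375]);to([p[0],p[1],.039],97.7)
grab('side','f1',(215,215,340,320),6)
"
```

```text
t=8.07 pos [0.5627 0.1161 0.1324] yang 97.6 tilt 0.85 w 0.0404 F [-0.5 -0.3  0.5] q [ 0.48  0.39 -0.23 -0.   -0.97 -1.92]
 shift now [-0.0058  0.036   0.0933] turn tool z -0.1 then shift -0.0045 0.0358 0.0934
```

View pics/f1.png

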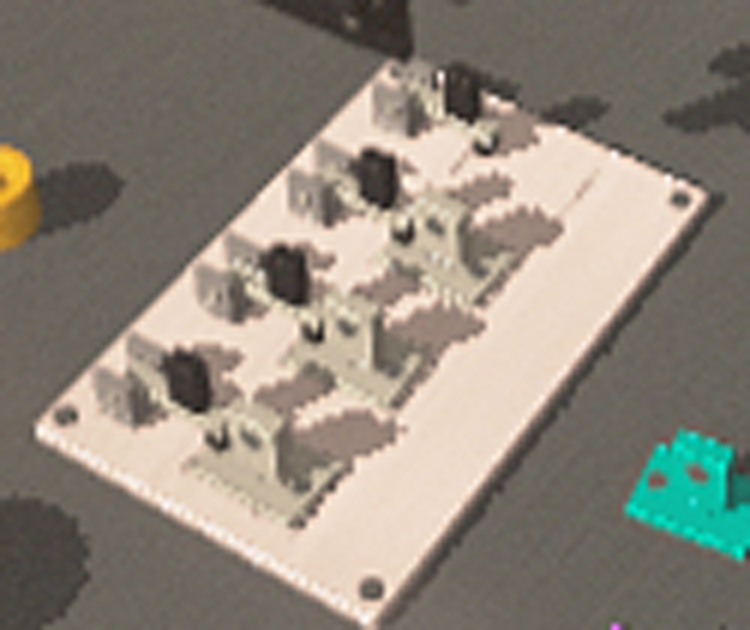

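Request:
{"name": "send_rows", "arguments": {"motion": [[0,0,0,-0.0045,0.018,0,0.04],[0,0,0,0,0.018,0,0.04],[0,0,0,0,0,0.02,0.04],[0,0,0,0,0,0,0.04],[0,0,0,0,0,0,0.04]]}}

```text
time: 8.53
position: [0.5675, 0.1539, 0.1205]
ee_rot: [0.0, -0.068, 0.998, -0.0]
wrist_force: [0.1, 0.8, 0.3]
gripper_width: 0.0402
```

```bash
python3 -c "
from h import *
F=[.5177,.184,.1342]
p=w2(F,[.04,-.0375]);to([p[0],p[1],.039],97.7)
grab('side','f2',(215,195,340,300),6)
"
```

```text
t=8.53 pos [0.5675 0.1539 0.1205] yang 97.7 tilt 0.02 w 0.0402 F [0.1 0.8 0.3] q [ 0.54  0.41 -0.22  0.   -0.93 -1.98]
 shift now [ 0.0054 -0.001   0.0815] turn tool z 0.0 then shift 0.0054 -0.0011 0.0815
```

View pics/f2.png

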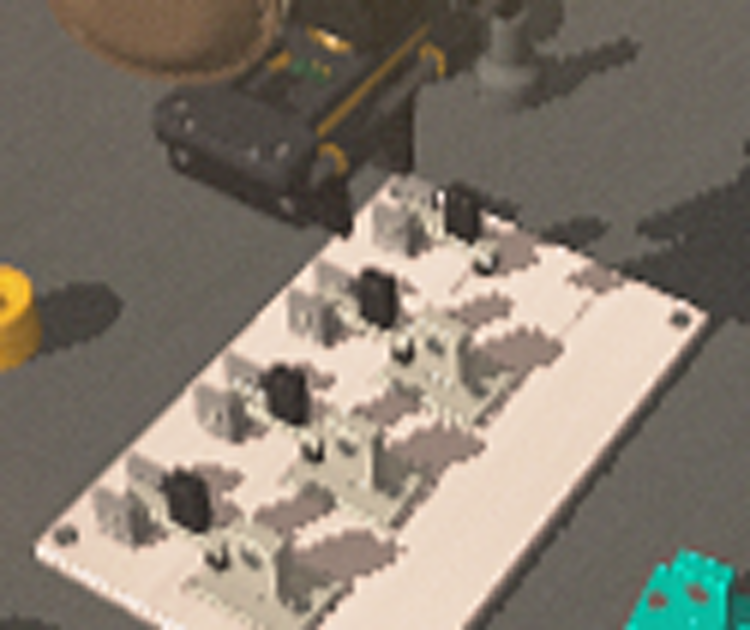

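Request:
{"name": "send_rows", "arguments": {"motion": [[0,0,0,0.0055,-0.001,0.02,0.04],[0,0,0,0,0,0.02,0.03],[0,0,0,0,0,0.02,0.03],[0,0,0,0,0,0,0.03],[0,0,0,0,0,0,0.03]]}}

```text
time: 9.0
position: [0.5625, 0.1519, 0.0603]
ee_rot: [0.0, -0.067, 0.998, -0.0]
wrist_force: [0.1, 0.7, 0.1]
gripper_width: 0.0309
```

```bash
python3 -c "
from h import *
F=[.5177,.184,.1342]
p=w2(F,[.04,-.0375]);to([p[0],p[1],.039],97.7)
grab('side','f3',(215,195,340,300),6)
"
```

```text
t=9.00 pos [0.5625 0.1519 0.0603] yang 97.7 tilt 0.04 w 0.0309 F [0.1 0.7 0.1] q [ 0.54  0.48 -0.3   0.   -0.79 -1.98]
 shift now [0.0001 0.0003 0.0213] turn tool z 0.0 then shift 0.0001 0.0003 0.0213
```

View pics/f3.png

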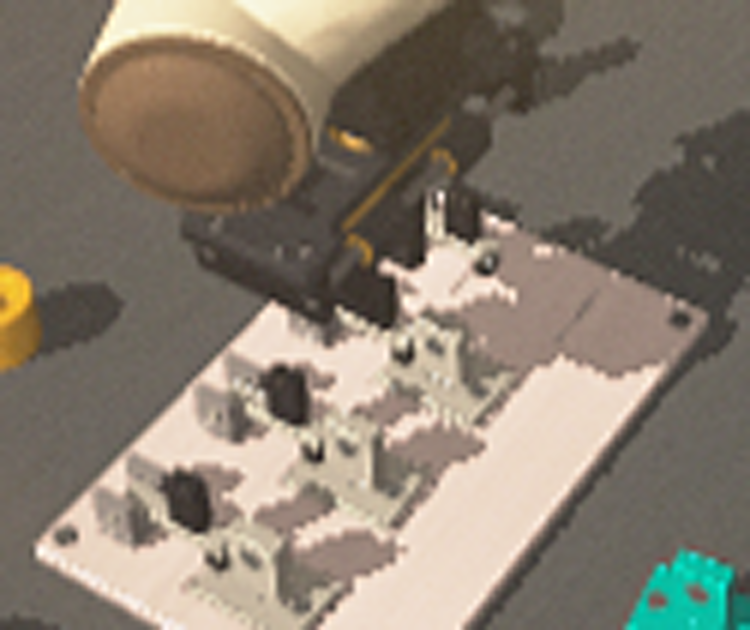

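Request:
{"name": "send_rows", "arguments": {"motion": [[0,0,0,0,0,0.021,0.03],[0,0,0,0,0,0,0.03],[0,0,0,0,0,0,0.004],[0,0,0,0,0,0,0.004],[0,0,0,0,0,0,0.004],[0,0,0,0,0,0,0.004],[0,0,0,0,0,0,0.004]], "force": 25}}

```text
time: 9.63
position: [0.5628, 0.153, 0.0398]
ee_rot: [0.001, -0.068, 0.998, 0.0]
wrist_force: [-1.8, 1.9, 3.4]
gripper_width: 0.0118
```

```bash
python3 -c "
from h import *
F=[.5177,.184,.1342]
p=w2(F,[.04,-.0375]);to([p[0],p[1],.039],97.7)
"
```

```text
t=9.63 pos [0.5628 0.153  0.0398] yang 97.8 tilt 0.13 w 0.0118 F [-1.8  1.9  3.4] q [ 0.54  0.5  -0.32  0.   -0.75 -1.98]
 shift now [ 0.0005 -0.0007  0.0008] turn tool z 0.1 then shift 0.0005 -0.0007 0.0008
```

Request:
{"name": "send_rows", "arguments": {"motion": [[0,0,0,-0.003,0,-0.0034,0.004],[0,0,0,-0.0034,0,-0.003,0.004],[0,0,0,-0.0038,0,-0.0025,0.004],[0,0,0,-0.0038,0,-0.0025,0.004],[0,0,0,-0.0042,0,-0.0017,0.004],[0,0,0,-0.0042,0,-0.0016,0.004],[0,0,0,-0.0045,0,-0.0009,0.004],[0,0,0,-0.0045,0,-0.0008,0.004]], "force": 18}}

```text
time: 10.3
position: [0.5887, 0.1564, 0.0542]
ee_rot: [-0.005, -0.067, 0.998, -0.001]
wrist_force: [-9.0, 3.1, 4.3]
gripper_width: 0.0116
```

```bash
python3 -c "
from h import *
F=[.5177,.184,.1342]
p=w2(F,[.04,-.0375]);to([p[0],p[1],.039],97.7)
grab('side','f4',(215,195,340,300),6)
"
```

```text
t=10.30 pos [0.5887 0.1564 0.0542] yang 97.7 tilt 0.60 w 0.0116 F [-9.   3.1  4.3] q [ 0.52  0.53 -0.23 -0.   -0.83 -1.96]
 shift now [ 0.0265 -0.0006  0.0154] turn tool z 0.0 then shift 0.0266 -0.0007 0.0152
```

View pics/f4.png

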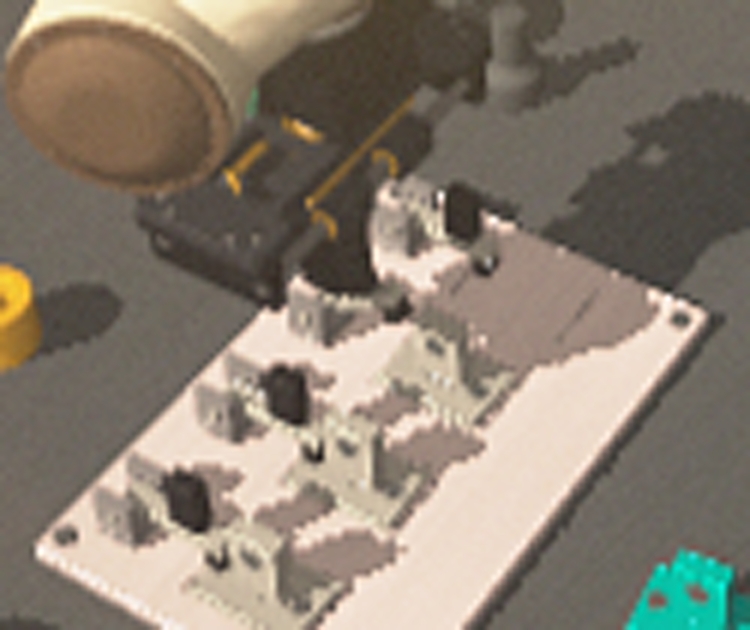

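Request:
{"name": "send_rows", "arguments": {"motion": [[0,0,0,-0.005,0,-0.0005,0.004],[0,0,0,-0.005,0,0,0.004],[0,0,0,-0.004,0,0.0005,0.004],[0,0,0,0,0,0,0.004],[0,0,0,0,0,0,0.004]]}}

```text
time: 10.77
position: [0.6071, 0.1589, 0.0551]
ee_rot: [-0.0, -0.068, 0.998, 0.0]
wrist_force: [-2.6, 3.5, 0.9]
gripper_width: 0.012
```

```bash
python3 -c "
from h import *
F=[.5177,.184,.1342]
p=w2(F,[.04,-.0375]);to([p[0],p[1],.039],97.7)
grab('side','f5',(215,195,340,300),6)
"
```

```text
t=10.77 pos [0.6071 0.1589 0.0551] yang 97.7 tilt 0.02 w 0.0120 F [-2.6  3.5  0.9] q [ 0.51  0.55 -0.19 -0.   -0.84 -1.95]
 shift now [ 0.0452 -0.0007  0.0161] turn tool z 0.0 then shift 0.0452 -0.0007 0.0161
```

View pics/f5.png

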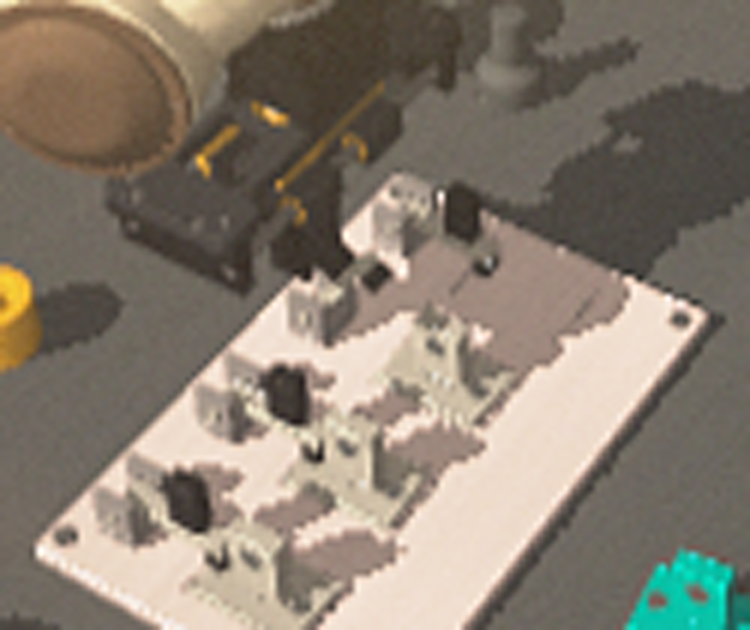

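Request:
{"name": "send_rows", "arguments": {"motion": [[0,0,0,0,0,0,0.035],[0,0,0,0,0,0,0.035],[0,0,0,0,0,0,0.035],[0,0,0,0,0,0,0.035],[0,0,0,0,0,-0.03,0.035],[0,0,0,0,0,-0.03,0.035],[0,0,0,0.02,0.025,0,0.035],[0,0,0,0.02,0.025,0,0.035]]}}

```text
time: 11.48
position: [0.5624, 0.2027, 0.1171]
ee_rot: [0.002, -0.066, 0.998, 0.001]
wrist_force: [-0.9, 0.7, -0.7]
gripper_width: 0.0349
```

Request:
{"name": "send_rows", "arguments": {"motion": [[0,0,0,0.005,0.024,0,0.035],[0,0,0,0,0,0,0.035],[0,0,0,0,0,0,0.035],[0,0,0,0,0,0,0.03]]}}

```text
time: 11.82
position: [0.5528, 0.2255, 0.115]
ee_rot: [0.0, -0.068, 0.998, -0.0]
wrist_force: [0.5, 0.7, 0.2]
gripper_width: 0.0332
```

```bash
python3 -c "
from h import *
F=[.5177,.184,.1342]
p=w2(F,[.04,.0375]);to([p[0],p[1],.039],97.7)
grab('side','f6',(215,195,340,300),6)
"
```

```text
t=11.82 pos [0.5528 0.2255 0.115 ] yang 97.7 tilt 0.02 w 0.0332 F [0.5 0.7 0.2] q [ 0.66  0.43 -0.21  0.   -0.93 -2.09]
 shift now [0.0003 0.0011 0.076 ] turn tool z 0.0 then shift 0.0003 0.0011 0.0760
```

View pics/f6.png

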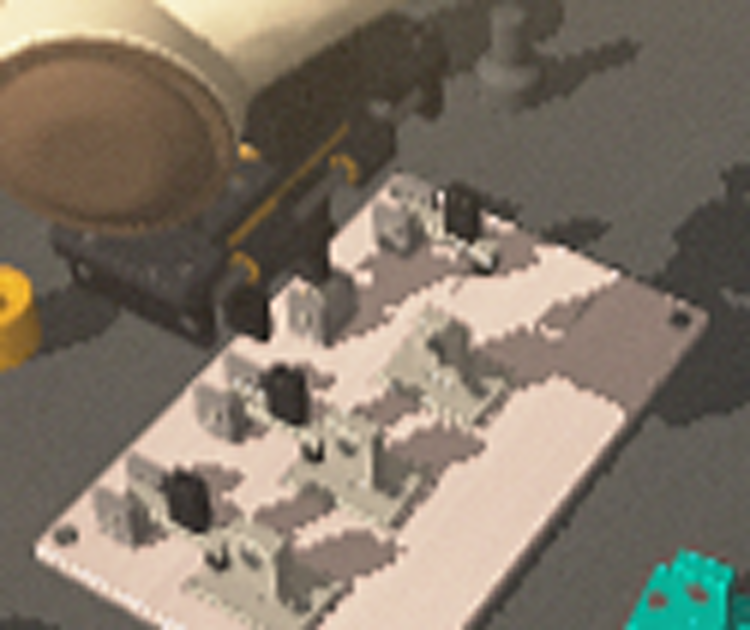

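Request:
{"name": "send_rows", "arguments": {"motion": [[0,0,0,0,0.001,0.025,0.03],[0,0,0,0,0,0.025,0.03],[0,0,0,0,0,0.0255,0.03],[0,0,0,0,0,0,0.03],[0,0,0,0,0,0,0.004],[0,0,0,0,0,0,0.004],[0,0,0,0,0,0,0.004],[0,0,0,0,0,0,0.004]], "force": 18}}

```text
time: 12.53
position: [0.5536, 0.2274, 0.0413]
ee_rot: [0.002, -0.067, 0.998, 0.001]
wrist_force: [0.5, 1.9, 1.4]
gripper_width: 0.0117
```

Request:
{"name": "send_rows", "arguments": {"motion": [[0,0,0,0,0,0,0.004],[0,0,0,-0.003,0,-0.0034,0.004],[0,0,0,-0.0034,0,-0.003,0.004],[0,0,0,-0.0038,0,-0.0025,0.004],[0,0,0,-0.0038,0,-0.0025,0.004]]}}

```text
time: 12.95
position: [0.5613, 0.2283, 0.0488]
ee_rot: [-0.005, -0.067, 0.998, -0.001]
wrist_force: [-10.4, 5.5, -2.1]
gripper_width: 0.012
```

```bash
python3 -c "
from h import *
F=[.5177,.184,.1342]
p=w2(F,[.04,.0375]);to([p[0],p[1],.039],97.7)
grab('side','f7',(215,195,340,300),6)
"
```

```text
t=12.95 pos [0.5613 0.2283 0.0488] yang 97.7 tilt 0.63 w 0.0120 F [-10.4   5.5  -2.1] q [ 0.65  0.53 -0.24 -0.01 -0.81 -2.08]
 shift now [ 0.009  -0.0006  0.0099] turn tool z -0.0 then shift 0.0091 -0.0006 0.0098
```

View pics/f7.png

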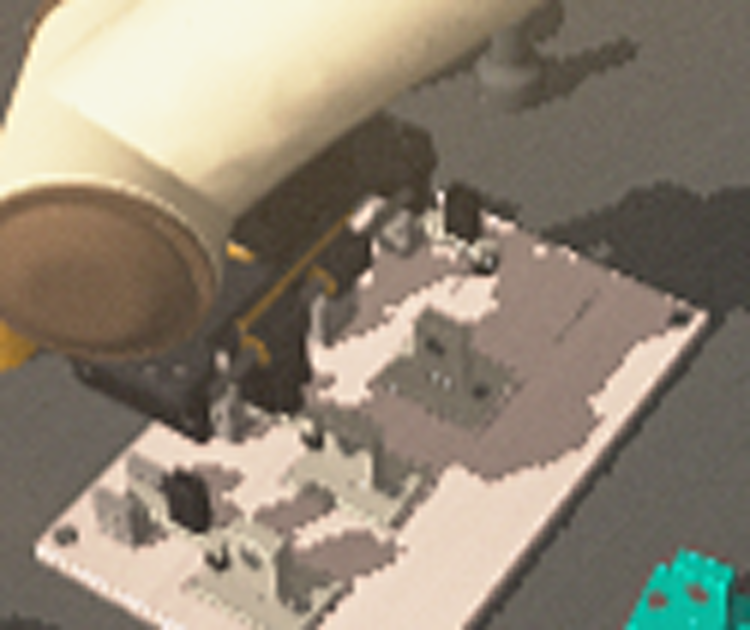

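Tip 2 is lifting, so I'll continue the arc.

Request:
{"name": "send_rows", "arguments": {"motion": [[0,0,0,-0.0042,0,-0.0017,0.004],[0,0,0,-0.0042,0,-0.0016,0.004],[0,0,0,-0.0045,0,-0.0009,0.004],[0,0,0,-0.0045,0,-0.0008,0.004],[0,0,0,-0.005,0,-0.0005,0.004],[0,0,0,-0.005,0,0,0.004],[0,0,0,-0.005,0,0.0005,0.004],[0,0,0,0,0,0,0.004]]}}

```text
time: 13.67
position: [0.5986, 0.2335, 0.0563]
ee_rot: [-0.0, -0.068, 0.998, 0.0]
wrist_force: [-1.2, 1.2, 0.2]
gripper_width: 0.0117
```

```bash
python3 -c "
from h import *
F=[.5177,.184,.1342]
p=w2(F,[.04,.0375]);to([p[0],p[1],.039],97.7)
"
```

```text
t=13.67 pos [0.5986 0.2335 0.0563] yang 97.8 tilt 0.01 w 0.0117 F [-1.2  1.2  0.2] q [ 0.62  0.57 -0.14 -0.   -0.86 -2.06]
 shift now [ 0.0468 -0.0007  0.0173] turn tool z 0.1 then shift 0.0468 -0.0007 0.0173
```

Request:
{"name": "send_rows", "arguments": {"motion": [[0,0,0,0,0,0,0.035],[0,0,0,0,0,0,0.035],[0,0,0,0,0,0,0.035],[0,0,0,0,0,0,0.035],[0,0,0,0,0,-0.03,0.035],[0,0,0,0,0,-0.03,0.035],[0,0,0,0.02,0.025,0,0.035],[0,0,0,0.02,0.025,0,0.035]]}}

```text
time: 14.33
position: [0.5536, 0.2774, 0.1182]
ee_rot: [0.002, -0.066, 0.998, 0.001]
wrist_force: [0.1, 0.3, 0.8]
gripper_width: 0.035
```

Request:
{"name": "send_rows", "arguments": {"motion": [[0,0,0,0.0065,0.024,0,0.035],[0,0,0,0,0,0,0.035],[0,0,0,0,0,0,0.035],[0,0,0,0,0,0,0.03]]}}

```text
time: 14.67
position: [0.5424, 0.2998, 0.1158]
ee_rot: [-0.0, -0.068, 0.998, -0.0]
wrist_force: [-0.0, 0.3, 0.1]
gripper_width: 0.0329
```

```bash
python3 -c "
from h import *
F=[.5177,.184,.1342]
p=w2(F,[.04,.1125]);to([p[0],p[1],.039],97.7)
"
```

```text
t=14.67 pos [0.5424 0.2998 0.1158] yang 97.8 tilt 0.02 w 0.0329 F [-0.   0.3  0.1] q [ 0.77  0.47 -0.15  0.   -0.96 -2.2 ]
 shift now [-0.      0.001   0.0768] turn tool z 0.1 then shift -0.0000 0.0010 0.0768
```

Request:
{"name": "send_rows", "arguments": {"motion": [[0,0,0,0,0.001,0.025,0.03],[0,0,0,0,0,0.025,0.03],[0,0,0,0,0,0.0265,0.03],[0,0,0,0,0,0,0.03],[0,0,0,0,0,0,0.004],[0,0,0,0,0,0,0.004],[0,0,0,0,0,0,0.004],[0,0,0,0,0,0,0.004]], "force": 18}}

```text
time: 15.33
position: [0.5433, 0.3018, 0.0413]
ee_rot: [0.002, -0.067, 0.998, 0.001]
wrist_force: [0.1, 1.2, 1.3]
gripper_width: 0.0118
```

Request:
{"name": "send_rows", "arguments": {"motion": [[0,0,0,0,0,0,0.004],[0,0,0,-0.003,0,-0.0034,0.004],[0,0,0,-0.0034,0,-0.003,0.004],[0,0,0,-0.0038,0,-0.0025,0.004],[0,0,0,-0.0038,0,-0.0025,0.004]]}}

```text
time: 15.75
position: [0.5514, 0.3027, 0.0488]
ee_rot: [-0.005, -0.067, 0.998, -0.001]
wrist_force: [-10.7, 5.4, -3.0]
gripper_width: 0.0115
```

```bash
python3 -c "
from h import *
F=[.5177,.184,.1342]
p=w2(F,[.04,.1125]);to([p[0],p[1],.039],97.7)
grab('side','f8',(215,195,340,300),6)
"
```

```text
t=15.75 pos [0.5514 0.3027 0.0488] yang 97.7 tilt 0.57 w 0.0115 F [-10.7   5.4  -3. ] q [ 0.76  0.56 -0.18 -0.01 -0.84 -2.19]
 shift now [ 0.0091 -0.0006  0.0099] turn tool z -0.0 then shift 0.0092 -0.0006 0.0098
```

View pics/f8.png

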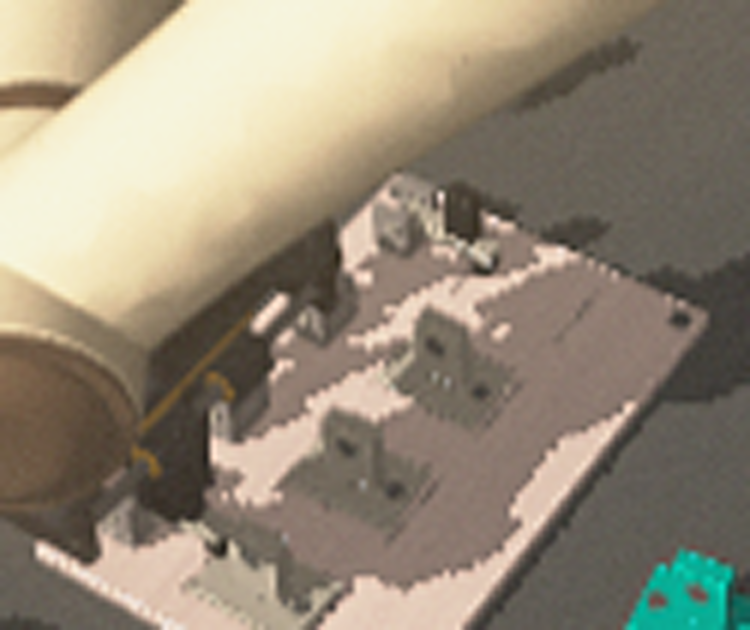

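Request:
{"name": "send_rows", "arguments": {"motion": [[0,0,0,-0.0042,0,-0.0017,0.004],[0,0,0,-0.0042,0,-0.0016,0.004],[0,0,0,-0.0045,0,-0.0009,0.004],[0,0,0,-0.0045,0,-0.0008,0.004],[0,0,0,-0.005,0,-0.0005,0.004],[0,0,0,-0.005,0,0,0.004],[0,0,0,-0.005,0,0.0005,0.004],[0,0,0,0,0,0,0.004]]}}

```text
time: 16.47
position: [0.5886, 0.3079, 0.0563]
ee_rot: [0.0, -0.068, 0.998, 0.0]
wrist_force: [-1.8, 1.4, 1.6]
gripper_width: 0.0115
```

Request:
{"name": "send_rows", "arguments": {"motion": [[0,0,0,0,0,0,0.04],[0,0,0,0,0,0,0.04],[0,0,0,0,0,0,0.04],[0,0,0,0,0,0,0.04],[0,0,0,0,0,-0.03,0.05],[0,0,0,0,0,-0.03,0.05],[0,0,0,0,0,-0.03,0.05],[0,0,0,0.02,0,-0.02,0.05]]}}

```text
time: 17.13
position: [0.5717, 0.3054, 0.1686]
ee_rot: [0.003, -0.067, 0.998, 0.001]
wrist_force: [0.4, 0.2, 0.0]
gripper_width: 0.0484
```

```bash
python3 -c "
from h import *
F=[.5177,.184,.1342]
p=w2(F,[.0,.1125]);to([p[0],p[1],.12],97.7)
grab('side','f9',(215,195,340,300),6)
"
```

```text
t=17.13 pos [0.5717 0.3054 0.1686] yang 97.7 tilt 0.35 w 0.0484 F [0.4 0.2 0. ] q [ 0.74  0.46 -0.01  0.   -1.09 -2.18]
 shift now [ 0.07   -0.0006  0.0482] turn tool z -0.0 then shift 0.0697 -0.0005 0.0486
```

View pics/f9.png

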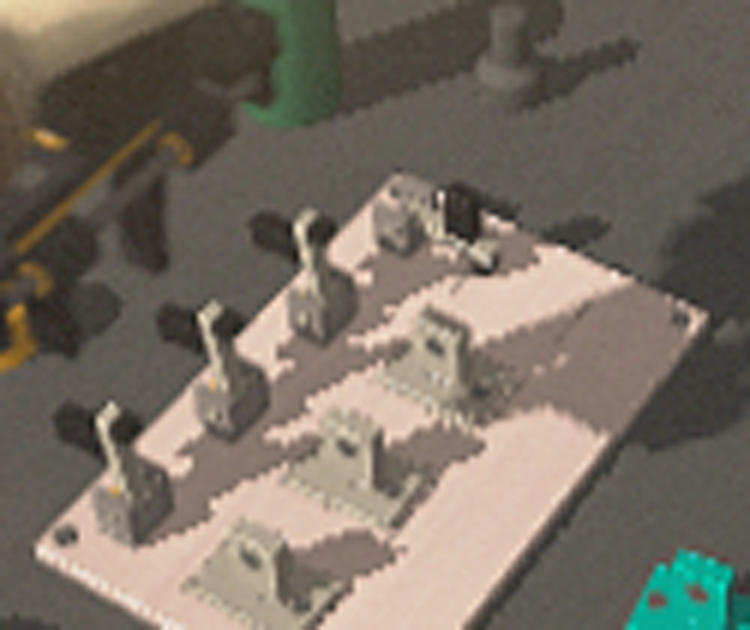

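```bash
cat >> h.py <<'E'
FX=[.5177,.184,.1342]; TR=[.4725,-.2805,.175]
def drawb(img,cam,fr,z0,o,s,col=(0,0,255)):
    for (hx,hy,z) in [(.03,.02,.0),(.03,.02,.006),(.014,.006,.044)]:
        q=np.array([np.r_[w2(fr,[a*hx,b*hy]),z0+z] for a,b in [(1,1),(1,-1),(-1,-1),(-1,1)]])
        p=((proj(cam,q)-o)*s).round().astype(int);cv2.polylines(img,[p],True,col,1)
E
python3 -c "
from h import *
f=cv2.imread('pics/f9_full.png')[195:300,215:340];f=cv2.resize(f,None,fx=6,fy=6,interpolation=cv2.INTER_CUBIC)
for y in [.1125,.0375,-.0375]:
  drawb(f,'side',np.r_[w2(FX,[0,y]),FX[2]],.010,[215,195],6)
cv2.imwrite('pics/ov2.png',f)
"
```

```text
(no output)
```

View pics/ov2.png

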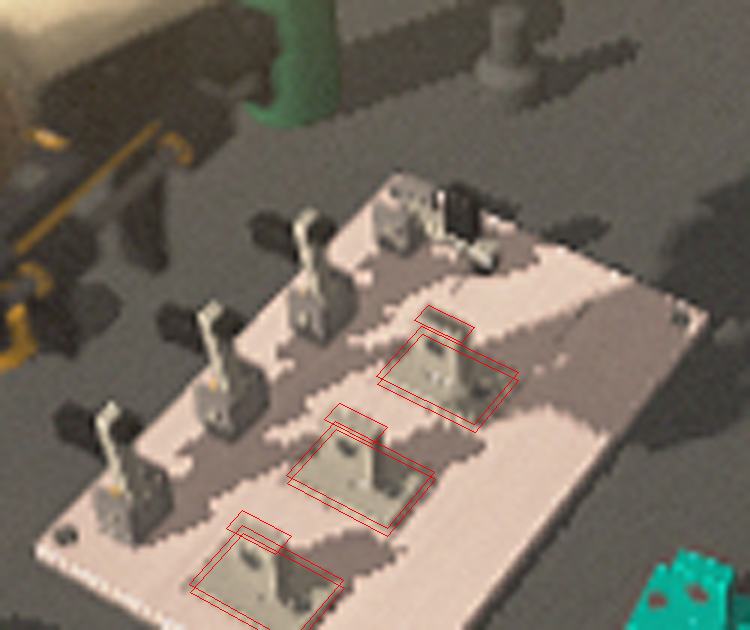

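All three fingers are up and the brackets sit within about a pixel of the nest model. I'll go for bracket 1.

Request:
{"name": "send_rows", "arguments": {"motion": [[0,0,0,0.024,0,0,0.05],[0,0,0,0.024,0,0.02,0.05],[0,0,0,0.0215,0,0.02,0.05],[0,0,0,0,0,0,0.04],[0,0,0,0,0,0,0.04]]}}

```text
time: 17.6
position: [0.4982, 0.2944, 0.125]
ee_rot: [-0.001, -0.068, 0.998, -0.001]
wrist_force: [0.4, -0.1, 1.2]
gripper_width: 0.0436
```

```bash
python3 -c "
from h import *
p=w2(FX,[.0,.1125]);to([p[0],p[1],.023],97.7)
"
```

```text
t=17.60 pos [0.4982 0.2944 0.125 ] yang 97.8 tilt 0.15 w 0.0436 F [ 0.4 -0.1  1.2] q [ 0.81  0.4  -0.24  0.   -0.94 -2.25]
 shift now [-0.0047  0.0006  0.102 ] turn tool z 0.1 then shift -0.0045 0.0005 0.1020
```

Request:
{"name": "send_rows", "arguments": {"motion": [[0,0,0,-0.0045,0,0.025,0.04],[0,0,0,0,0,0.025,0.04],[0,0,0,0,0,0.02,0.04],[0,0,0,0,0,0,0.04],[0,0,0,0,0,0,0.04]]}}

```text
time: 18.02
position: [0.5049, 0.296, 0.0557]
ee_rot: [0.0, -0.068, 0.998, -0.0]
wrist_force: [-0.1, 0.8, 0.5]
gripper_width: 0.0401
```

```bash
python3 -c "
from h import *
p=w2(FX,[.0,.1125]);to([p[0],p[1],.023],97.7)
grab('side','g1',(215,195,340,300),6)
"
```

```text
t=18.02 pos [0.5049 0.296  0.0557] yang 97.7 tilt 0.05 w 0.0401 F [-0.1  0.8  0.5] q [ 0.81  0.49 -0.3   0.   -0.79 -2.24]
 shift now [ 0.0024 -0.0002  0.0327] turn tool z 0.0 then shift 0.0024 -0.0002 0.0327
```

View pics/g1.png

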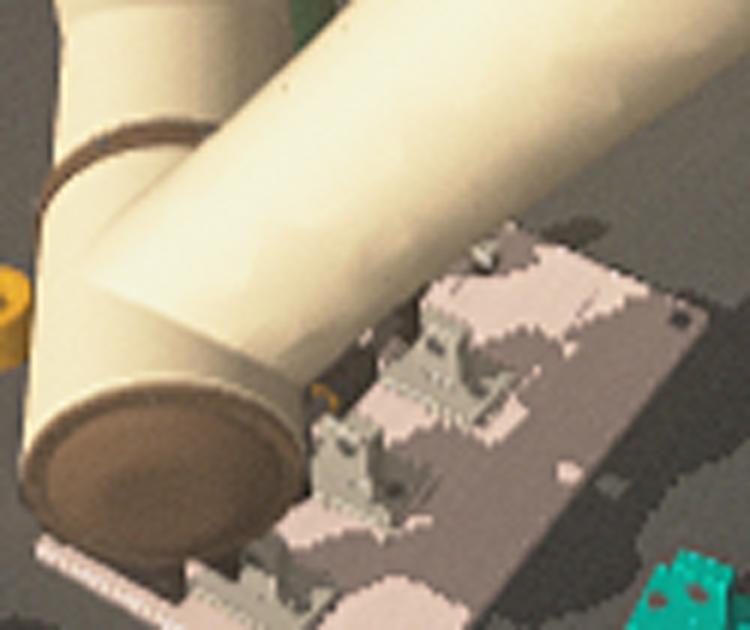

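Request:
{"name": "send_rows", "arguments": {"motion": [[0,0,0,0.0024,0,0.017,0.04],[0,0,0,0,0,0.016,0.04],[0,0,0,0,0,0,0.035],[0,0,0,0,0,0,0.004],[0,0,0,0,0,0,0.004],[0,0,0,0,0,0,0.004],[0,0,0,0,0,0,0.004],[0,0,0,0,0,0,0.004]], "force": 40}}

```text
time: 18.73
position: [0.5022, 0.2962, 0.0239]
ee_rot: [0.001, -0.068, 0.998, 0.001]
wrist_force: [-1.1, -0.0, 2.1]
gripper_width: 0.0122
```

Request:
{"name": "send_rows", "arguments": {"motion": [[0,0,0,0,0,0,0.004],[0,0,0,0,0,0,0.004],[0,0,0,0,0,-0.02,0.004],[0,0,0,0,0,-0.02,0.004],[0,0,0,0,0,-0.025,0.004],[0,0,0,0,0,0,0.004],[0,0,0,0,0,0,0.004]]}}

```text
time: 19.32
position: [0.5017, 0.2958, 0.0884]
ee_rot: [0.001, -0.067, 0.998, 0.001]
wrist_force: [-0.6, 0.2, -3.0]
gripper_width: 0.0118
```

```bash
python3 -c "
from h import *
p=w2(FX,[.0,.1125]);to([p[0],p[1],.023],97.7)
p=w2(TR,[.035,.028]);to([p[0],p[1],.1],100)
grab('side','g2',(215,175,340,300),5)
"
```

```text
t=19.32 pos [0.5017 0.2958 0.0884] yang 97.7 tilt 0.12 w 0.0118 F [-0.6  0.2 -3. ] q [ 0.81  0.44 -0.27 -0.   -0.85 -2.25]
 shift now [-0.0008 -0.0006  0.0654] turn tool z 0.0 then shift -0.0009 -0.0005 0.0654
t=19.32 pos [0.5017 0.2958 0.0884] yang 97.7 tilt 0.12 w 0.0118 F [-0.6  0.2 -3. ] q [ 0.81  0.44 -0.27 -0.   -0.85 -2.25]
 shift now [ 0.0725 -0.5378 -0.0126] turn tool z -2.3 then shift 0.0938 -0.5345 -0.0116
```

View pics/g2.png

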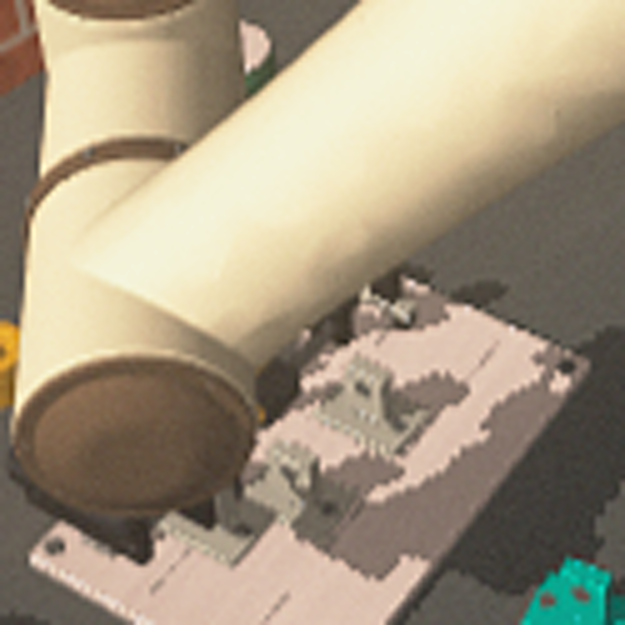

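Request:
{"name": "send_rows", "arguments": {"motion": [[0,0,0,0.006,-0.03,-0.004,0.004],[0,0,0,0.006,-0.03,-0.004,0.004],[0,0,0,0.006,-0.03,-0.004,0.004],[0,0,0,0.006,-0.03,0,0.004],[0,0,0,0.006,-0.03,0,0.004],[0,0,0,0.006,-0.03,0,0.004],[0,0,0,0.006,-0.03,0,0.004],[0,0,0,0.006,-0.03,0,0.004]]}}

```text
time: 20.03
position: [0.4845, 0.0494, 0.0979]
ee_rot: [-0.002, -0.067, 0.998, -0.0]
wrist_force: [0.7, -0.8, -1.5]
gripper_width: 0.0116
```

Request:
{"name": "send_rows", "arguments": {"motion": [[0,0,0,0.004,-0.03,0,0.004],[0,0,0,0.004,-0.03,0,0.004],[0,0,0,0.004,-0.03,0,0.004],[0,0,0,0.004,-0.03,0,0.004],[0,0,0,0.004,-0.03,0,0.004],[0,0,0,0.004,-0.03,0,0.004],[0,0,0,0,-0.03,0,0.004],[0,0,0,0,-0.03,0,0.004]]}}

```text
time: 20.7
position: [0.4931, -0.191, 0.0978]
ee_rot: [-0.002, -0.067, 0.998, 0.001]
wrist_force: [0.1, -0.1, -1.4]
gripper_width: 0.0117
```

```bash
python3 -c "
from h import *
p=w2(TR,[.035,.028]);to([p[0],p[1],.1],100)
"
```

```text
t=20.70 pos [ 0.4931 -0.191   0.0978] yang 97.7 tilt 0.24 w 0.0117 F [ 0.1 -0.1 -1.4] q [-0.06  0.35 -0.39 -0.   -0.83 -1.37]
 shift now [-0.0014 -0.0565 -0.0023] turn tool z -2.3 then shift 0.0009 -0.0565 -0.0022
```

Request:
{"name": "send_rows", "arguments": {"motion": [[0,0,-2.3,0,-0.02,0,0.004],[0,0,0,0,-0.02,0,0.004],[0,0,0,0,0,0,0.004],[0,0,0,0,0,0,0.004],[0,0,0,0,0,0,0.004]]}}

```text
time: 21.12
position: [0.4998, -0.2288, 0.0982]
ee_rot: [-0.002, -0.087, 0.996, 0.001]
wrist_force: [0.1, 0.7, -1.9]
gripper_width: 0.0115
```

```bash
python3 -c "
from h import *
p=w2(TR,[.035,.028]);to([p[0],p[1],.020],100)
grab('side','g3',(310,110,435,230),5)
"
```

```text
t=21.12 pos [ 0.4998 -0.2288  0.0982] yang 100.0 tilt 0.20 w 0.0115 F [ 0.1  0.7 -1.9] q [-0.13  0.38 -0.34 -0.   -0.85 -1.26]
 shift now [ 0.0006 -0.0183  0.0781] turn tool z 0.0 then shift 0.0009 -0.0182 0.0782
```

View pics/g3.png

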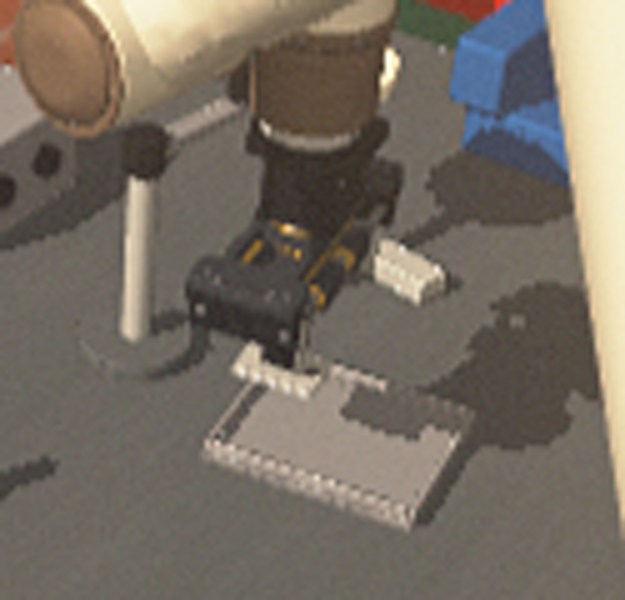

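Request:
{"name": "send_rows", "arguments": {"motion": [[0,0,0,0.001,-0.018,0,0.004],[0,0,0,0,0,0.02,0.004],[0,0,0,0,0,0.02,0.004],[0,0,0,0,0,0.015,0.004],[0,0,0,0,0,0,0.004],[0,0,0,0,0,0,0.004]]}}

```text
time: 21.67
position: [0.5027, -0.2463, 0.0442]
ee_rot: [-0.001, -0.088, 0.996, 0.0]
wrist_force: [-0.7, 1.0, -2.5]
gripper_width: 0.0118
```

```bash
python3 -c "
from h import *
p=w2(TR,[.035,.028]);to([p[0],p[1],.019],100)
grab('side','g4',(310,110,435,230),5)
"
```

```text
t=21.67 pos [ 0.5027 -0.2463  0.0442] yang 100.1 tilt 0.13 w 0.0118 F [-0.7  1.  -2.5] q [-0.17  0.47 -0.37  0.   -0.73 -1.23]
 shift now [ 0.0006 -0.0005  0.0252] turn tool z 0.1 then shift 0.0007 -0.0004 0.0252
```

View pics/g4.png

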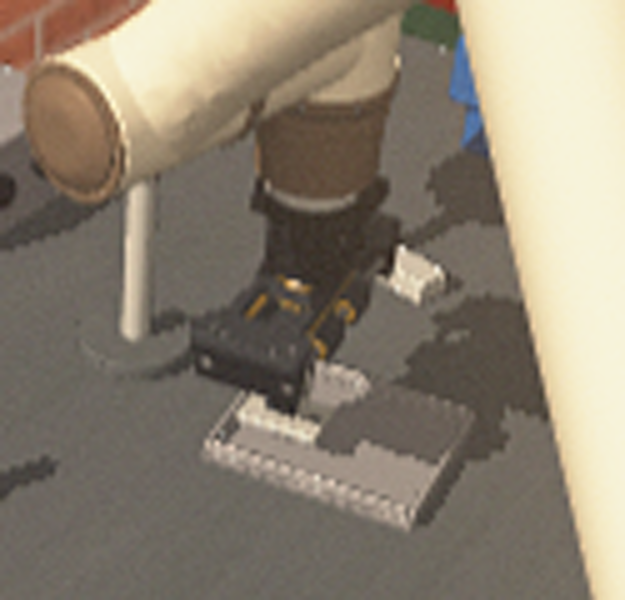

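Request:
{"name": "send_rows", "arguments": {"motion": [[0,0,0,0,0,0.012,0.004],[0,0,0,0,0,0.01,0.004],[0,0,0,0,0,0.003,0.004],[0,0,0,0,0,0,0.004],[0,0,0,0,0,0,0.004]]}}

```text
time: 22.13
position: [0.5035, -0.2472, 0.0201]
ee_rot: [0.0, -0.088, 0.996, -0.0]
wrist_force: [0.2, -0.2, -2.0]
gripper_width: 0.0114
```

```bash
python3 -c "
from h import *
p=w2(TR,[.035,.028]);to([p[0],p[1],.019],100)
"
```

```text
t=22.13 pos [ 0.5035 -0.2472  0.0201] yang 100.1 tilt 0.03 w 0.0114 F [ 0.2 -0.2 -2. ] q [-0.17  0.5  -0.39  0.   -0.68 -1.23]
 shift now [0.0013 0.0006 0.0011] turn tool z 0.1 then shift 0.0013 0.0006 0.0011
```

Request:
{"name": "send_rows", "arguments": {"motion": [[0,0,0,0,0,0.002,0.004],[0,0,0,0,0,0,0.004],[0,0,0,0,0,0,0.004]]}}

```text
time: 22.38
position: [0.504, -0.2474, 0.0189]
ee_rot: [0.001, -0.088, 0.996, -0.0]
wrist_force: [-0.4, 1.7, 4.1]
gripper_width: 0.0115
```

Request:
{"name": "send_rows", "arguments": {"motion": [[0,0,0,0,0,0,0.03],[0,0,0,0,0,0,0.03],[0,0,0,0,0,0,0.03],[0,0,0,0,0,0,0.03],[0,0,0,0,0,-0.02,0.03],[0,0,0,0,0,-0.03,0.03],[0,0,0,0,0,-0.03,0.04]]}}

```text
time: 22.97
position: [0.5023, -0.247, 0.0976]
ee_rot: [-0.002, -0.087, 0.996, 0.0]
wrist_force: [0.2, 0.1, -1.1]
gripper_width: 0.0322
```

```bash
python3 -c "
from h import *
p=w2(FX,[0,.0375]);to([p[0],p[1],.11],97.7)
grab('side','g5',(310,110,435,230),5)
"
```

```text
t=22.97 pos [ 0.5023 -0.247   0.0976] yang 100.0 tilt 0.19 w 0.0322 F [ 0.2  0.1 -1.1] q [-0.17  0.4  -0.32 -0.   -0.86 -1.23]
 shift now [-0.0918  0.4592 -0.0122] turn tool z 2.3 then shift -0.0730 0.4626 -0.0124
```

View pics/g5.png

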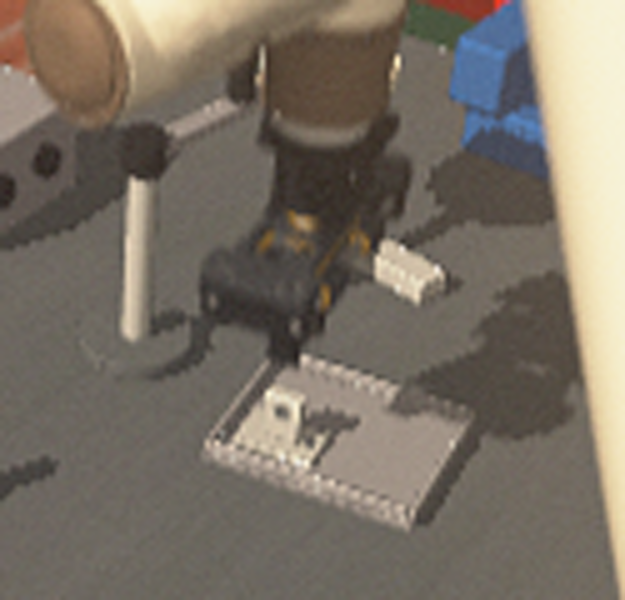

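Bracket 1 stands in the tray near its upper-left corner. On to bracket 2.

Request:
{"name": "send_rows", "arguments": {"motion": [[0,0,2.3,0,0,-0.012,0.04],[0,0,0,-0.005,0.03,0,0.04],[0,0,0,-0.005,0.03,0,0.04],[0,0,0,-0.005,0.03,0,0.04],[0,0,0,-0.005,0.03,0,0.04],[0,0,0,-0.005,0.03,0,0.04],[0,0,0,-0.005,0.03,0,0.04],[0,0,0,-0.005,0.03,0,0.04]]}}

```text
time: 23.68
position: [0.5094, -0.0329, 0.1096]
ee_rot: [0.0, -0.067, 0.998, 0.0]
wrist_force: [1.1, -0.1, 0.7]
gripper_width: 0.0398
```

Request:
{"name": "send_rows", "arguments": {"motion": [[0,0,0,-0.005,0.03,0,0.04],[0,0,0,-0.005,0.03,0,0.04],[0,0,0,-0.005,0.03,0,0.04],[0,0,0,-0.005,0.03,0,0.04],[0,0,0,-0.005,0.03,0,0.04],[0,0,0,-0.005,0.03,0,0.04],[0,0,0,-0.005,0.03,0,0.04],[0,0,0,0,0,0,0.04]]}}

```text
time: 24.35
position: [0.517, 0.183, 0.1098]
ee_rot: [0.001, -0.07, 0.998, 0.001]
wrist_force: [0.3, 0.3, -0.2]
gripper_width: 0.0402
```

```bash
python3 -c "
from h import *
p=w2(FX,[0,.0375]);to([p[0],p[1],.11],97.7)
grab('side','g6',(215,195,340,300),6)
"
```

```text
t=24.35 pos [0.517  0.183  0.1098] yang 98.0 tilt 0.17 w 0.0402 F [ 0.3  0.3 -0.2] q [ 0.64  0.36 -0.34  0.   -0.87 -2.07]
 shift now [-0.001   0.0384 -0.0002] turn tool z 0.3 then shift -0.0008 0.0384 -0.0002
```

View pics/g6.png

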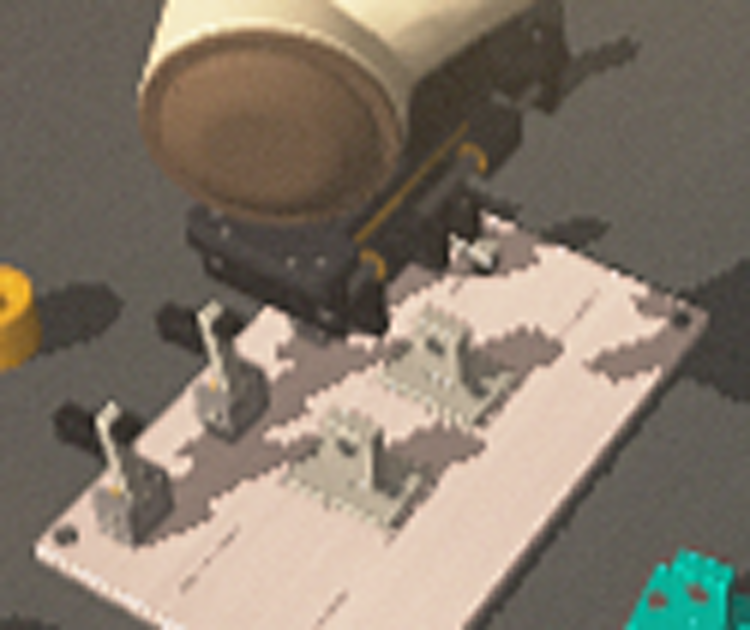

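Request:
{"name": "send_rows", "arguments": {"motion": [[0,0,0,0,0.018,0,0.04],[0,0,0,0,0.016,0,0.04],[0,0,0,0,0,0.02,0.04],[0,0,0,0,0,0.02,0.04],[0,0,0,0,0,0.012,0.04],[0,0,0,0,0,0,0.04],[0,0,0,0,0,0,0.04]]}}

```text
time: 24.98
position: [0.5111, 0.211, 0.0573]
ee_rot: [-0.001, -0.067, 0.998, -0.001]
wrist_force: [0.4, 0.4, 0.5]
gripper_width: 0.0401
```

```bash
python3 -c "
from h import *
p=w2(FX,[0,.0375]);to([p[0],p[1],.0235],97.7)
"
```

```text
t=24.98 pos [0.5111 0.211  0.0573] yang 97.7 tilt 0.11 w 0.0401 F [0.4 0.4 0.5] q [ 0.68  0.44 -0.38  0.   -0.76 -2.12]
 shift now [-0.0029  0.0099  0.0337] turn tool z -0.0 then shift -0.0029 0.0099 0.0338
```

Request:
{"name": "send_rows", "arguments": {"motion": [[0,0,0,-0.003,0.01,0,0.04],[0,0,0,0,0,0,0.04],[0,0,0,0,0,0,0.04],[0,0,0,0,0,0.017,0.04],[0,0,0,0,0,0.016,0.04],[0,0,0,0,0,0,0.04],[0,0,0,0,0,0,0.04]]}}

```text
time: 25.57
position: [0.5129, 0.2222, 0.0247]
ee_rot: [-0.0, -0.068, 0.998, -0.0]
wrist_force: [-0.0, 0.2, 0.3]
gripper_width: 0.0401
```

```bash
python3 -c "
from h import *
p=w2(FX,[0,.0375]);to([p[0],p[1],.0235],97.7)
"
```

```text
t=25.57 pos [0.5129 0.2222 0.0247] yang 97.8 tilt 0.07 w 0.0401 F [-0.   0.2  0.3] q [ 0.7   0.5  -0.39  0.   -0.69 -2.13]
 shift now [ 0.0003 -0.001   0.0012] turn tool z 0.1 then shift 0.0003 -0.0010 0.0012
```

Request:
{"name": "send_rows", "arguments": {"motion": [[0,0,0,0,-0.001,0.001,0.02],[0,0,0,0,0,0,0.004],[0,0,0,0,0,0,0.004],[0,0,0,0,0,0,0.004],[0,0,0,0,0,0,0.004],[0,0,0,0,0,0,0.004],[0,0,0,0,0,0,0.004],[0,0,0,0,0,0,0.004]], "force": 40}}

```text
time: 26.23
position: [0.5134, 0.2216, 0.0242]
ee_rot: [0.0, -0.068, 0.998, 0.0]
wrist_force: [-1.5, 1.0, 2.9]
gripper_width: 0.0116
```

Request:
{"name": "send_rows", "arguments": {"motion": [[0,0,0,0,0,-0.02,0.004],[0,0,0,0,0,-0.03,0.004],[0,0,0,0,0,-0.025,0.004],[0,0,0,0,0,0,0.004],[0,0,0,0,0,0,0.004]]}}

```text
time: 26.65
position: [0.5134, 0.2218, 0.0997]
ee_rot: [0.001, -0.067, 0.998, 0.001]
wrist_force: [-0.4, -0.4, -1.7]
gripper_width: 0.0117
```

```bash
python3 -c "
from h import *
p=w2(TR,[.035,-.028]);to([p[0],p[1],.1],100)
grab('side','g7',(215,175,340,300),5)
"
```

```text
t=26.65 pos [0.5134 0.2218 0.0997] yang 97.7 tilt 0.15 w 0.0117 F [-0.4 -0.4 -1.7] q [ 0.7   0.39 -0.32 -0.   -0.85 -2.13]
 shift now [ 0.072  -0.5189 -0.0013] turn tool z -2.3 then shift 0.0925 -0.5156 -0.0003
```

View pics/g7.png

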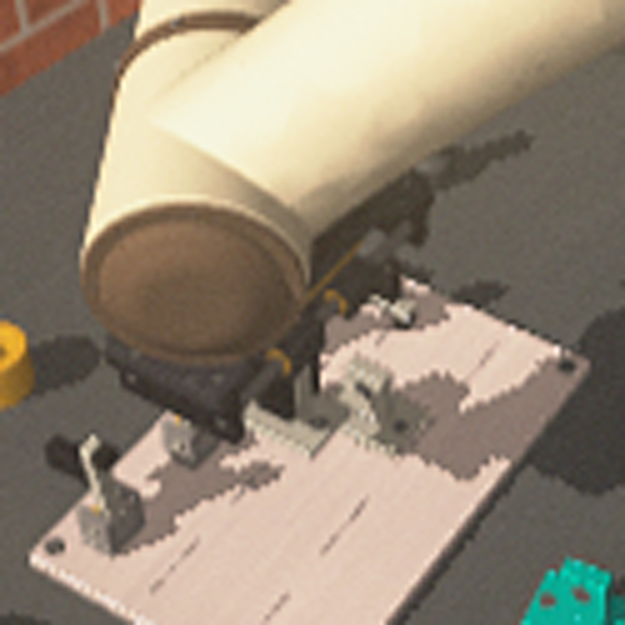

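Request:
{"name": "send_rows", "arguments": {"motion": [[0,0,0,0.006,-0.03,0,0.004],[0,0,0,0.006,-0.03,0,0.004],[0,0,0,0.006,-0.03,0,0.004],[0,0,0,0.006,-0.03,0,0.004],[0,0,0,0.006,-0.03,0,0.004],[0,0,0,0.006,-0.03,0,0.004],[0,0,0,0.006,-0.03,0,0.004],[0,0,0,0.006,-0.03,0,0.004]]}}

```text
time: 27.37
position: [0.4961, -0.0245, 0.0969]
ee_rot: [-0.002, -0.067, 0.998, -0.0]
wrist_force: [0.4, 0.4, -1.1]
gripper_width: 0.0119
```

Request:
{"name": "send_rows", "arguments": {"motion": [[0,0,0,0.004,-0.03,0,0.004],[0,0,0,0.004,-0.03,0,0.004],[0,0,0,0.004,-0.03,0,0.004],[0,0,0,0.004,-0.03,0,0.004],[0,0,0,0.004,-0.03,0,0.004],[0,0,0,0.004,-0.03,0,0.004],[0,0,0,0,-0.03,0,0.004],[0,0,0,0,-0.03,0,0.004]]}}

```text
time: 28.03
position: [0.5047, -0.265, 0.0965]
ee_rot: [-0.002, -0.067, 0.998, 0.001]
wrist_force: [0.6, 1.2, -1.0]
gripper_width: 0.0119
```

Request:
{"name": "send_rows", "arguments": {"motion": [[0,0,-2.3,0,-0.02,0,0.004],[0,0,0,0,-0.02,0,0.004],[0,0,0,0,0,0,0.004],[0,0,0,0,0,0,0.004],[0,0,0,0,0,0,0.004],[0,0,0,0,0,0,0.004]]}}

```text
time: 28.53
position: [0.512, -0.3024, 0.0978]
ee_rot: [-0.001, -0.088, 0.996, 0.001]
wrist_force: [-0.4, 0.3, -1.5]
gripper_width: 0.0115
```

```bash
python3 -c "
from h import *
p=w2(TR,[.035,-.028]);to([p[0],p[1],.019],100)
grab('side','g8',(310,110,435,230),5)
"
```

```text
t=28.53 pos [ 0.512  -0.3024  0.0978] yang 100.1 tilt 0.13 w 0.0115 F [-0.4  0.3 -1.5] q [-0.26  0.45 -0.23 -0.   -0.89 -1.13]
 shift now [-0.0001  0.0003  0.0788] turn tool z 0.1 then shift 0.0000 0.0004 0.0788
```

View pics/g8.png

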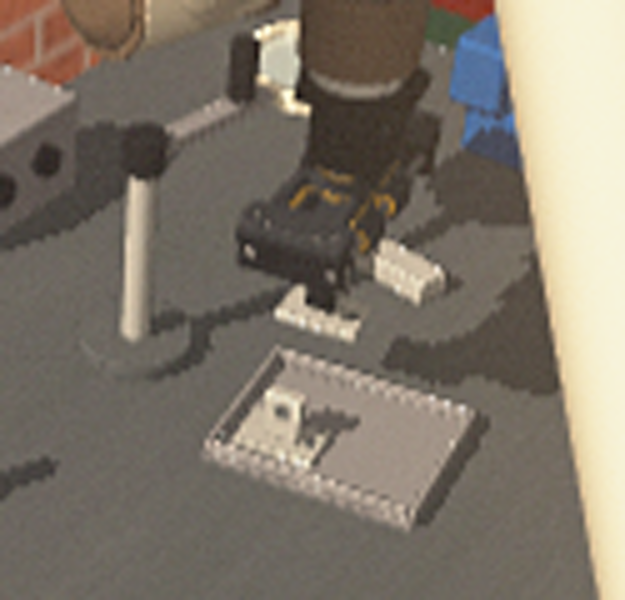

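Request:
{"name": "send_rows", "arguments": {"motion": [[0,0,0,0,0,0.025,0.004],[0,0,0,0,0,0.025,0.004],[0,0,0,0,0,0.015,0.004],[0,0,0,0,0,0.01,0.004],[0,0,0,0,0,0.003,0.004],[0,0,0,0,0,0,0.004],[0,0,0,0,0,0,0.004]]}}

```text
time: 29.17
position: [0.5137, -0.3035, 0.0217]
ee_rot: [0.001, -0.088, 0.996, -0.001]
wrist_force: [0.1, -0.4, -1.5]
gripper_width: 0.0121
```

```bash
python3 -c "
from h import *
p=w2(TR,[.035,-.028]);to([p[0],p[1],.019],100)
"
```

```text
t=29.17 pos [ 0.5137 -0.3035  0.0217] yang 100.1 tilt 0.13 w 0.0121 F [ 0.1 -0.4 -1.5] q [-0.26  0.55 -0.3   0.   -0.73 -1.13]
 shift now [0.0016 0.0018 0.0027] turn tool z 0.1 then shift 0.0016 0.0018 0.0027
```

Request:
{"name": "send_rows", "arguments": {"motion": [[0,0,0,0,0,0.0025,0.004],[0,0,0,0,0,0.0005,0.004],[0,0,0,0,0,0,0.004],[0,0,0,0,0,0,0.004]]}}

```text
time: 29.5
position: [0.514, -0.3038, 0.0192]
ee_rot: [0.002, -0.088, 0.996, -0.001]
wrist_force: [1.4, 1.3, 4.9]
gripper_width: 0.0117
```

Request:
{"name": "send_rows", "arguments": {"motion": [[0,0,0,0,0,0,0.03],[0,0,0,0,0,0,0.03],[0,0,0,0,0,0,0.03],[0,0,0,0,0,0,0.03],[0,0,0,0,0,-0.02,0.03],[0,0,0,0,0,-0.03,0.03],[0,0,0,0,0,-0.03,0.04],[0,0,0,0,0,-0.01,0.04]]}}

```text
time: 30.17
position: [0.5148, -0.3045, 0.112]
ee_rot: [0.003, -0.088, 0.996, -0.002]
wrist_force: [1.1, 0.1, 0.2]
gripper_width: 0.0365
```

```bash
python3 -c "
from h import *
p=w2(FX,[0,-.0375]);to([p[0],p[1],.11],97.7)
grab('side','g9',(310,110,435,230),5)
"
```

```text
t=30.17 pos [ 0.5148 -0.3045  0.112 ] yang 100.1 tilt 0.40 w 0.0365 F [1.1 0.1 0.2] q [-0.26  0.43 -0.21  0.   -0.92 -1.13]
 shift now [-0.0869  0.443   0.0007] turn tool z 2.4 then shift -0.0683 0.4462 0.0020
```

View pics/g9.png

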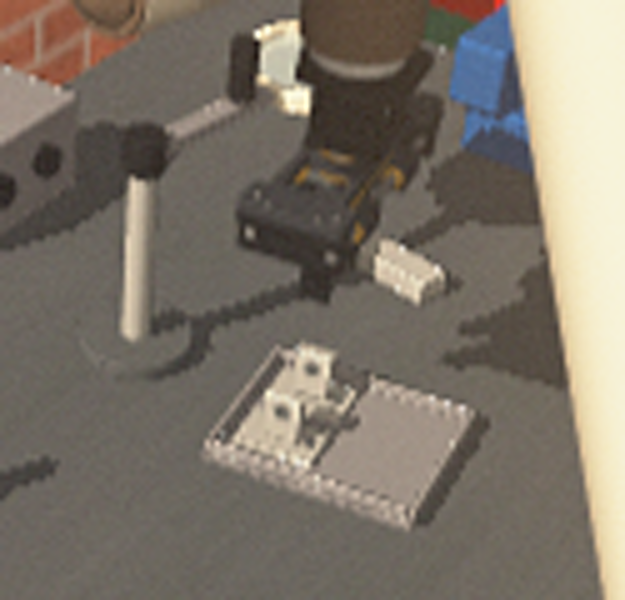

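Brackets 1 and 2 both stand upright in the tray. On to bracket 3.

Request:
{"name": "send_rows", "arguments": {"motion": [[0,0,2.4,0,0,0,0.04],[0,0,0,-0.005,0.03,0,0.04],[0,0,0,-0.005,0.03,0,0.04],[0,0,0,-0.005,0.03,0,0.04],[0,0,0,-0.005,0.03,0,0.04],[0,0,0,-0.005,0.03,0,0.04],[0,0,0,-0.005,0.03,0,0.04],[0,0,0,-0.005,0.03,0,0.04]]}}

```text
time: 30.88
position: [0.5184, -0.0892, 0.1066]
ee_rot: [-0.001, -0.066, 0.998, 0.0]
wrist_force: [0.7, -0.0, 0.3]
gripper_width: 0.0399
```

Request:
{"name": "send_rows", "arguments": {"motion": [[0,0,0,-0.005,0.03,0,0.04],[0,0,0,-0.005,0.03,0,0.04],[0,0,0,-0.005,0.03,0,0.04],[0,0,0,-0.005,0.03,0,0.04],[0,0,0,-0.005,0.03,0,0.04],[0,0,0,-0.005,0.026,0,0.04],[0,0,0,0,0,0,0.04],[0,0,0,0,0,0,0.04]]}}

```text
time: 31.55
position: [0.5251, 0.0888, 0.1066]
ee_rot: [-0.001, -0.068, 0.998, -0.0]
wrist_force: [-0.9, -0.4, -0.4]
gripper_width: 0.0398
```

```bash
python3 -c "
from h import *
p=w2(FX,[0,-.0375]);to([p[0],p[1],.11],97.7)
grab('side','g10',(215,195,340,300),6)
"
```

```text
t=31.55 pos [0.5251 0.0888 0.1066] yang 97.8 tilt 0.12 w 0.0398 F [-0.9 -0.4 -0.4] q [ 0.47  0.35 -0.37 -0.   -0.85 -1.91]
 shift now [-0.0055  0.0579 -0.0034] turn tool z 0.1 then shift -0.0055 0.0579 -0.0034
```

View pics/g10.png

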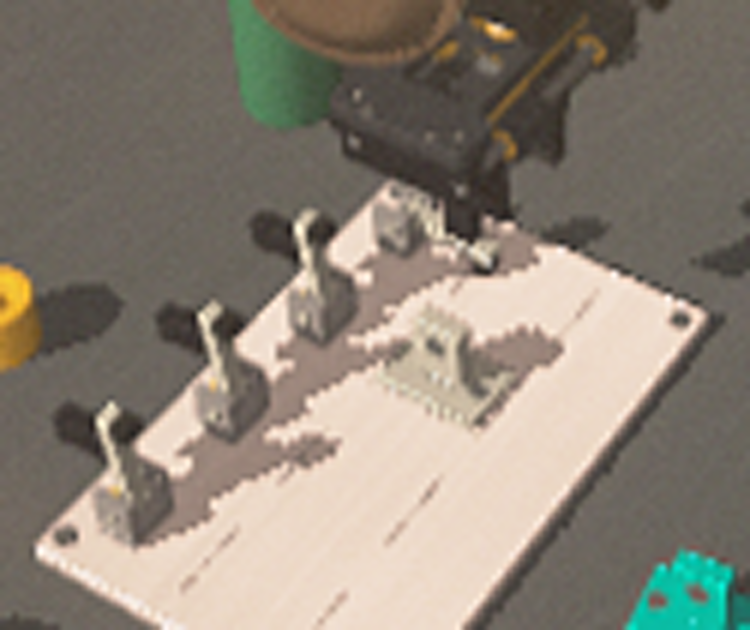

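Request:
{"name": "send_rows", "arguments": {"motion": [[0,0,0,-0.0055,0.029,0,0.04],[0,0,0,0,0.028,0,0.04],[0,0,0,0,0,0.015,0.04],[0,0,0,0,0,0.015,0.04],[0,0,0,0,0,0.012,0.04],[0,0,0,0,0,0,0.04],[0,0,0,0,0,0,0.04],[0,0,0,0,0,0,0.04]]}}

```text
time: 32.27
position: [0.5241, 0.1443, 0.0662]
ee_rot: [0.0, -0.066, 0.998, 0.0]
wrist_force: [-0.7, 0.1, -1.0]
gripper_width: 0.0399
```

```bash
python3 -c "
from h import *
p=w2(FX,[0,-.0375]);to([p[0],p[1],.0235],97.7)
"
```

```text
t=32.27 pos [0.5241 0.1443 0.0662] yang 97.6 tilt 0.03 w 0.0399 F [-0.7  0.1 -1. ] q [ 0.57  0.42 -0.39  0.   -0.76 -2.01]
 shift now [0.001  0.0026 0.0427] turn tool z -0.1 then shift 0.0010 0.0027 0.0427
```

Request:
{"name": "send_rows", "arguments": {"motion": [[0,0,0,0.001,0.0025,0.015,0.04],[0,0,0,0,0,0.015,0.04],[0,0,0,0,0,0.0125,0.04],[0,0,0,0,0,0,0.04],[0,0,0,0,0,0,0.04]]}}

```text
time: 32.68
position: [0.5226, 0.1471, 0.0237]
ee_rot: [0.0, -0.067, 0.998, -0.0]
wrist_force: [-0.2, -0.5, 0.3]
gripper_width: 0.0402
```

```bash
python3 -c "
from h import *
p=w2(FX,[0,-.0375]);to([p[0],p[1],.0235],97.7)
grab('side','g11',(215,175,340,300),5)
"
```

```text
t=32.68 pos [0.5226 0.1471 0.0237] yang 97.6 tilt 0.02 w 0.0402 F [-0.2 -0.5  0.3] q [ 0.57  0.48 -0.43  0.   -0.66 -2.01]
 shift now [-0.     -0.0003  0.0002] turn tool z -0.1 then shift -0.0000 -0.0003 0.0002
```

View pics/g11.png

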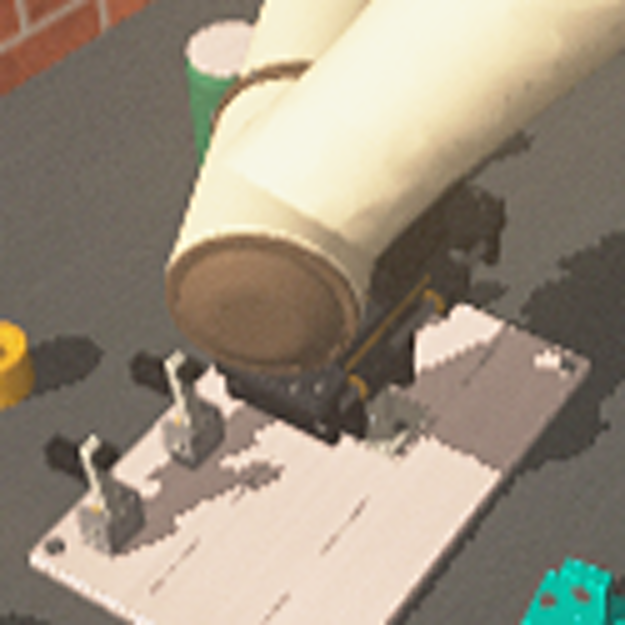

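Request:
{"name": "send_rows", "arguments": {"motion": [[0,0,0,0,0,0,0.004],[0,0,0,0,0,0,0.004],[0,0,0,0,0,0,0.004],[0,0,0,0,0,0,0.004],[0,0,0,0,0,0,0.004],[0,0,0,0,0,0,0.004],[0,0,0,0,0,0,0.004],[0,0,0,0,0,0,0.004]], "force": 40}}

```text
time: 33.4
position: [0.5224, 0.1475, 0.0235]
ee_rot: [0.0, -0.067, 0.998, 0.0]
wrist_force: [-0.6, 0.4, 1.9]
gripper_width: 0.0118
```

Request:
{"name": "send_rows", "arguments": {"motion": [[0,0,0,0,0,-0.02,0.004],[0,0,0,0,0,-0.03,0.004],[0,0,0,0,0,-0.025,0.004],[0,0,0,0,0,0,0.004],[0,0,0,0,0,0,0.004]]}}

```text
time: 33.82
position: [0.5226, 0.1478, 0.0992]
ee_rot: [0.001, -0.066, 0.998, 0.001]
wrist_force: [-1.2, -0.4, -2.1]
gripper_width: 0.0114
```

```bash
python3 -c "
from h import *
p=w2(TR,[-.035,0]);to([p[0],p[1],.1],100)
grab('side','g12',(215,175,340,300),5)
"
```

```text
t=33.82 pos [0.5226 0.1478 0.0992] yang 97.6 tilt 0.15 w 0.0114 F [-1.2 -0.4 -2.1] q [ 0.57  0.37 -0.36 -0.   -0.84 -2.01]
 shift now [ 0.1414 -0.4193 -0.0018] turn tool z -2.4 then shift 0.1588 -0.4131 -0.0008
```

View pics/g12.png

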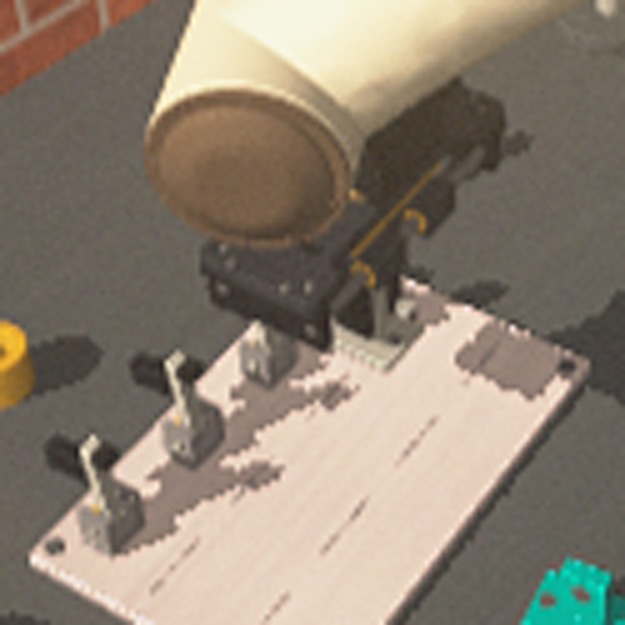

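Request:
{"name": "send_rows", "arguments": {"motion": [[0,0,0,0.01,-0.03,0,0.004],[0,0,0,0.01,-0.03,0,0.004],[0,0,0,0.01,-0.03,0,0.004],[0,0,0,0.01,-0.03,0,0.004],[0,0,0,0.01,-0.03,0,0.004],[0,0,0,0.01,-0.03,0,0.004],[0,0,0,0.01,-0.03,0,0.004],[0,0,0,0.01,-0.03,0,0.004]]}}

```text
time: 34.53
position: [0.4729, -0.1025, 0.0964]
ee_rot: [-0.002, -0.067, 0.998, 0.0]
wrist_force: [0.2, -0.5, -1.4]
gripper_width: 0.0118
```

Request:
{"name": "send_rows", "arguments": {"motion": [[0,0,0,0.01,-0.03,0,0.004],[0,0,0,0.01,-0.03,0,0.004],[0,0,0,0.01,-0.03,0,0.004],[0,0,0,0.01,-0.03,0,0.004],[0,0,0,0.01,-0.03,0,0.004],[0,0,-2.4,0.01,-0.027,0,0.004],[0,0,0,0,0,0,0.004],[0,0,0,0,0,0,0.004]]}}

```text
time: 35.2
position: [0.4371, -0.2852, 0.0962]
ee_rot: [-0.002, -0.086, 0.996, 0.001]
wrist_force: [-0.3, 0.5, -2.3]
gripper_width: 0.0117
```

```bash
python3 -c "
from h import *
p=w2(TR,[-.035,0]);to([p[0],p[1],.019],100)
grab('side','g13',(310,110,435,230),5)
"
```

```text
t=35.20 pos [ 0.4371 -0.2852  0.0962] yang 99.8 tilt 0.25 w 0.0117 F [-0.3  0.5 -2.3] q [-0.27  0.35 -0.41 -0.   -0.82 -1.13]
 shift now [-0.001  -0.0017  0.0771] turn tool z -0.2 then shift -0.0007 -0.0015 0.0772
```

View pics/g13.png

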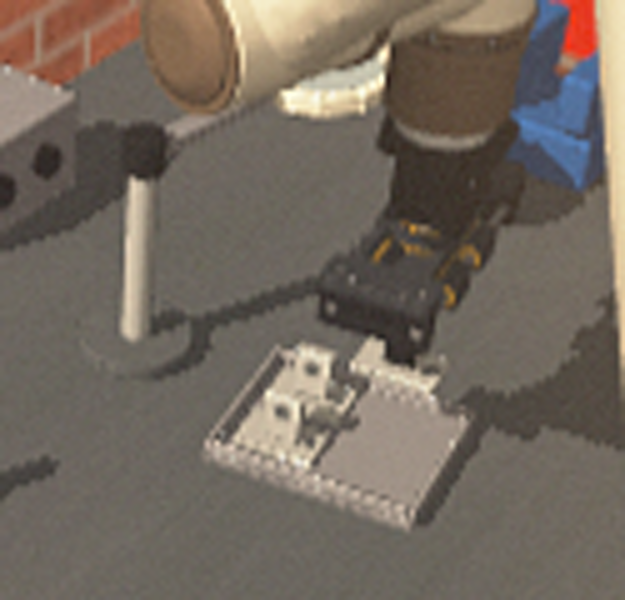

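Request:
{"name": "send_rows", "arguments": {"motion": [[0,0,0,0,0,0.025,0.004],[0,0,0,0,0,0.02,0.004],[0,0,0,0,0,0.01,0.004],[0,0,0,0,0,0,0.004],[0,0,0,0,0,0,0.004]]}}

```text
time: 35.67
position: [0.439, -0.2839, 0.0429]
ee_rot: [-0.001, -0.088, 0.996, 0.0]
wrist_force: [0.2, 0.0, -1.2]
gripper_width: 0.0117
```

```bash
python3 -c "
from h import *
p=w2(TR,[-.035,0]);to([p[0],p[1],.019],100)
grab('side','g14',(310,110,435,230),5)
"
```

```text
t=35.67 pos [ 0.439  -0.2839  0.0429] yang 100.1 tilt 0.09 w 0.0117 F [ 0.2  0.  -1.2] q [-0.26  0.42 -0.46  0.   -0.69 -1.13]
 shift now [ 0.0014 -0.0025  0.0239] turn tool z 0.1 then shift 0.0015 -0.0025 0.0239
```

View pics/g14.png

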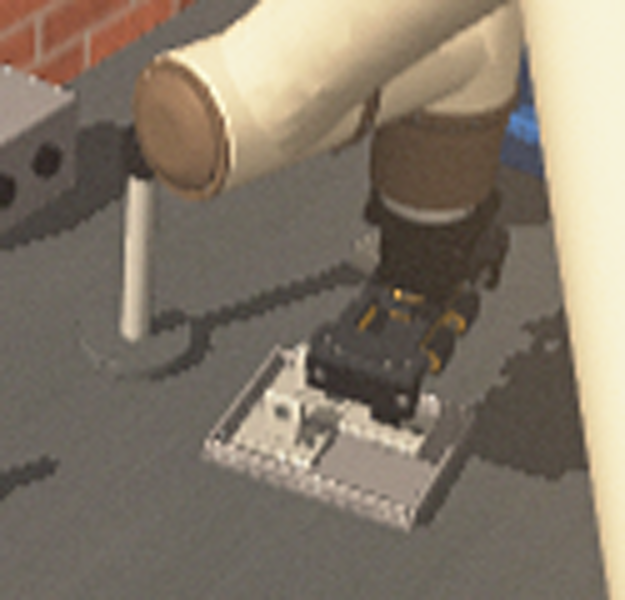

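Request:
{"name": "send_rows", "arguments": {"motion": [[0,0,0,0.0015,-0.0025,0.012,0.004],[0,0,0,0,0,0.01,0.004],[0,0,0,0,0,0.002,0.004],[0,0,0,0,0,0,0.004],[0,0,0,0,0,0,0.004]]}}

```text
time: 36.13
position: [0.4383, -0.2873, 0.0197]
ee_rot: [0.0, -0.088, 0.996, -0.0]
wrist_force: [-0.3, -0.6, -2.2]
gripper_width: 0.0117
```

```bash
python3 -c "
from h import *
p=w2(TR,[-.035,0]);to([p[0],p[1],.0185],100)
"
```

```text
t=36.13 pos [ 0.4383 -0.2873  0.0197] yang 100.1 tilt 0.04 w 0.0117 F [-0.3 -0.6 -2.2] q [-0.27  0.46 -0.48  0.   -0.63 -1.13]
 shift now [0.0002 0.0007 0.0012] turn tool z 0.1 then shift 0.0002 0.0007 0.0012
```

Request:
{"name": "send_rows", "arguments": {"motion": [[0,0,0,0,0,0.0015,0.004],[0,0,0,0,0,0,0.004],[0,0,0,0,0,0,0.004]]}}

```text
time: 36.38
position: [0.4387, -0.2875, 0.0185]
ee_rot: [0.001, -0.088, 0.996, -0.0]
wrist_force: [-0.5, 0.1, 3.0]
gripper_width: 0.0116
```

Request:
{"name": "send_rows", "arguments": {"motion": [[0,0,0,0,0,0,0.03],[0,0,0,0,0,0,0.03],[0,0,0,0,0,0,0.03],[0,0,0,0,0,0,0.03],[0,0,0,0,0,-0.02,0.03],[0,0,0,0,0,-0.03,0.03],[0,0,0,0,0,-0.03,0.02],[0,0,0,0,0,-0.03,0.02]]}}

```text
time: 37.05
position: [0.4375, -0.2872, 0.1287]
ee_rot: [-0.001, -0.087, 0.996, 0.0]
wrist_force: [0.8, 0.2, 0.0]
gripper_width: 0.0237
```

```bash
python3 -c "
from h import *
p=w2(FX,[.135,-.0375]);to([p[0],p[1],.16],97.7)
grab('side','g15',(310,110,435,230),5)
"
```

```text
t=37.05 pos [ 0.4375 -0.2872  0.1287] yang 100.0 tilt 0.07 w 0.0237 F [0.8 0.2 0. ] q [-0.27  0.31 -0.37  0.   -0.9  -1.13]
 shift now [-0.2944  0.407  -0.0314] turn tool z 2.3 then shift -0.2776 0.4186 -0.0313
```

View pics/g15.png

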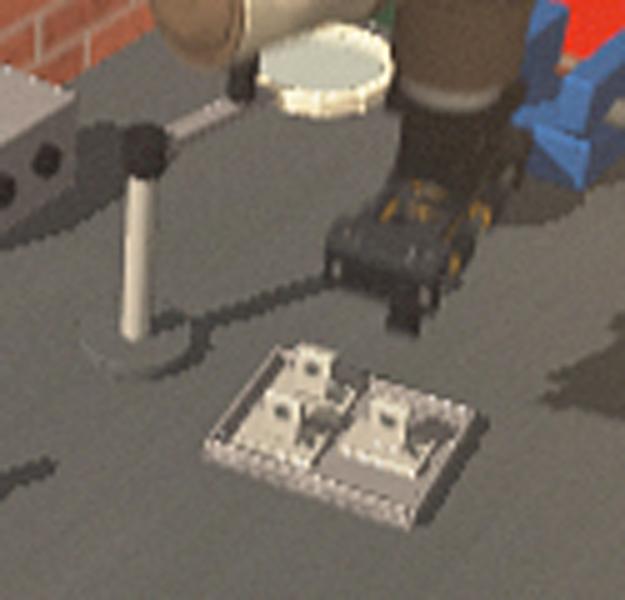

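All three brackets stand in the tray. Before folding the fingers back, I'll check where the bystanders near the fixture's far side are.

```bash
python3 -c "
from h import *
print('oil',unproj('top',[314,131],.12),'bush',unproj('top',[246,142],.035),'punch',unproj('top',[341,168],.06))
for y in (-.0375,.0375,.1125): print(w2(FX,[.135,y]),w2(FX,[.078,y]))
"
```

```text
oil [[0.74498835 0.03601655]] bush [[0.72672182 0.26883393]] punch [[ 0.63540573 -0.05316137]]
[0.65650358 0.16489984] [0.60001609 0.15727338]
[0.64646876 0.23922549] [0.58998127 0.23159903]
[0.63643395 0.31355115] [0.57994645 0.30592469]
```

Request:
{"name": "send_rows", "arguments": {"motion": [[0,0,2.3,0,0,-0.03,0.01],[0,0,0,-0.01,0.03,0,0.0],[0,0,0,-0.01,0.03,0,0.0],[0,0,0,-0.01,0.03,0,0.0],[0,0,0,-0.01,0.03,0,0.0],[0,0,0,-0.01,0.03,0,0.0],[0,0,0,-0.01,0.03,0,0.0],[0,0,0,-0.01,0.03,0,0.0]]}}

```text
time: 37.77
position: [0.4789, -0.0683, 0.1576]
ee_rot: [0.0, -0.067, 0.998, 0.0]
wrist_force: [-0.1, 0.6, -0.4]
gripper_width: 0.0002
```

Request:
{"name": "send_rows", "arguments": {"motion": [[0,0,0,-0.025,0.025,0,0],[0,0,0,-0.025,0.025,0,0],[0,0,0,-0.025,0.025,0,0],[0,0,0,-0.025,0.025,0,0],[0,0,0,-0.025,0.025,0,0],[0,0,0,-0.025,0.025,0,0],[0,0,0,-0.025,0.025,0,0],[0,0,0,0,0,0,0]]}}

```text
time: 38.43
position: [0.6322, 0.1318, 0.1563]
ee_rot: [0.001, -0.069, 0.998, 0.0]
wrist_force: [0.5, 0.3, -0.4]
gripper_width: 0.0003
```

```bash
python3 -c "
from h import *
p=w2(FX,[.137,-.0375]);to([p[0],p[1],.058],97.7)
"
```

```text
t=38.43 pos [0.6322 0.1318 0.1563] yang 98.0 tilt 0.13 w 0.0003 F [ 0.5  0.3 -0.4] q [ 0.46  0.47 -0.03  0.   -1.07 -1.89]
 shift now [-0.0305  0.0294  0.0984] turn tool z 0.3 then shift -0.0306 0.0296 0.0983
```

Request:
{"name": "send_rows", "arguments": {"motion": [[0,0,0,-0.015,0.015,0,0],[0,0,0,-0.012,0.01,0,0],[0,0,0,0,0,0,0],[0,0,0,0,0,0,0],[0,0,0,0,0,0,0]]}}

```text
time: 38.85
position: [0.6515, 0.155, 0.1573]
ee_rot: [-0.001, -0.067, 0.998, -0.0]
wrist_force: [-0.3, -0.9, 0.4]
gripper_width: 0.0003
```

```bash
python3 -c "
from h import *
p=w2(FX,[.137,-.0375]);to([p[0],p[1],.058],97.7)
"
```

```text
t=38.85 pos [0.6515 0.155  0.1573] yang 97.7 tilt 0.08 w 0.0003 F [-0.3 -0.9  0.4] q [ 0.47  0.51  0.04 -0.   -1.1  -1.91]
 shift now [-0.0084  0.0092  0.0992] turn tool z 0.0 then shift -0.0083 0.0092 0.0993
```

Request:
{"name": "send_rows", "arguments": {"motion": [[0,0,0,-0.0085,0.009,0,0],[0,0,0,0,0,0.025,0],[0,0,0,0,0,0.025,0],[0,0,0,0,0,0.025,0],[0,0,0,0,0,0,0],[0,0,0,0,0,0,0]]}}

```text
time: 39.35
position: [0.6584, 0.1645, 0.0819]
ee_rot: [-0.001, -0.067, 0.998, -0.001]
wrist_force: [0.5, -0.4, 0.1]
gripper_width: 0.0004
```

```bash
python3 -c "
from h import *
p=w2(FX,[.137,-.0375]);to([p[0],p[1],.058],97.7)
grab('side','h1',(215,175,340,300),5)
"
```

```text
t=39.35 pos [0.6584 0.1645 0.0819] yang 97.7 tilt 0.19 w 0.0004 F [ 0.5 -0.4  0.1] q [ 0.48  0.59 -0.02  0.   -0.96 -1.92]
 shift now [-0.0002  0.0007  0.0239] turn tool z 0.0 then shift -0.0002 0.0007 0.0239
```

View pics/h1.png

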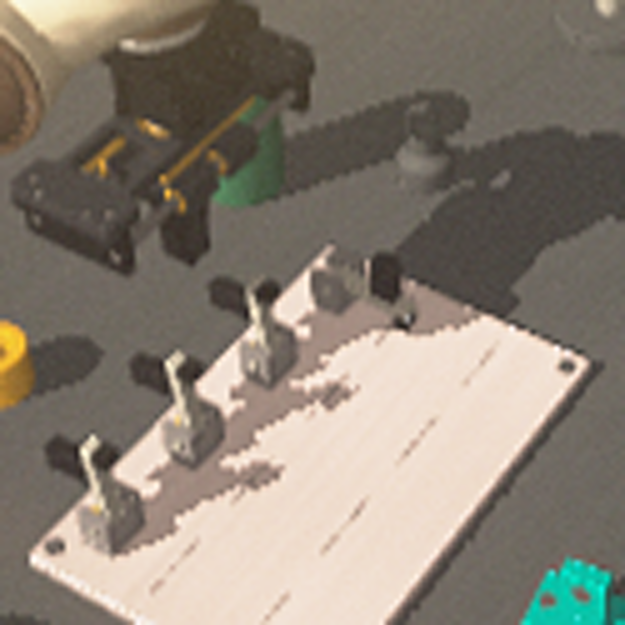

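Request:
{"name": "send_rows", "arguments": {"motion": [[0,0,0,0,0,0.013,0],[0,0,0,0,0,0.01,0],[0,0,0,0,0,0,0],[0,0,0,0.008,0,0,0],[0,0,0,0.008,0,0,0],[0,0,0,0.008,0,0,0],[0,0,0,0,0,0,0]]}}

```text
time: 39.98
position: [0.6427, 0.1636, 0.0665]
ee_rot: [0.01, -0.069, 0.998, 0.001]
wrist_force: [9.7, -3.5, 6.7]
gripper_width: 0.0004
```

```bash
python3 -c "
from h import *
p=w2(FX,[.137,-.0375]);to([p[0],p[1],.058],97.7)
grab('side','h2',(215,175,340,300),5)
"
```

```text
t=39.98 pos [0.6427 0.1636 0.0665] yang 97.9 tilt 1.15 w 0.0004 F [ 9.7 -3.5  6.7] q [ 0.5   0.57 -0.1   0.01 -0.88 -1.93]
 shift now [-0.0157 -0.0007  0.0088] turn tool z 0.2 then shift -0.0159 -0.0006 0.0085
```

View pics/h2.png

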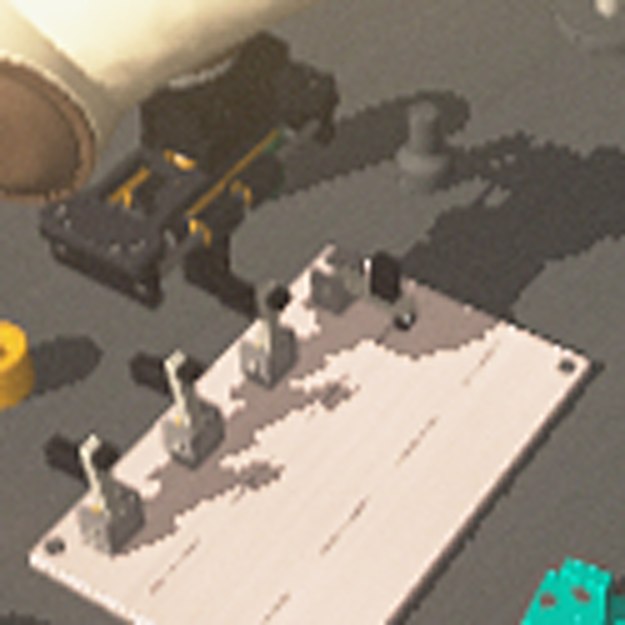

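Request:
{"name": "send_rows", "arguments": {"motion": [[0,0,0,0.007,0,0,0],[0,0,0,0.007,0,0,0],[0,0,0,0.006,0,0,0],[0,0,0,0,0,0,0]]}}

```text
time: 40.37
position: [0.6308, 0.1625, 0.0732]
ee_rot: [0.019, -0.071, 0.997, 0.003]
wrist_force: [15.5, -5.4, 20.8]
gripper_width: 0.0006
```

```bash
python3 -c "
from h import *
p=w2(FX,[.137,-.0375]);to([p[0],p[1],.058],97.7)
grab('side','h3',(215,175,340,300),5)
"
```

```text
t=40.37 pos [0.6308 0.1625 0.0732] yang 98.1 tilt 2.22 w 0.0006 F [15.5 -5.4 20.8] q [ 0.51  0.54 -0.14  0.01 -0.85 -1.94]
 shift now [-0.0272 -0.0013  0.0162] turn tool z 0.4 then shift -0.0278 -0.0011 0.0152
```

View pics/h3.png

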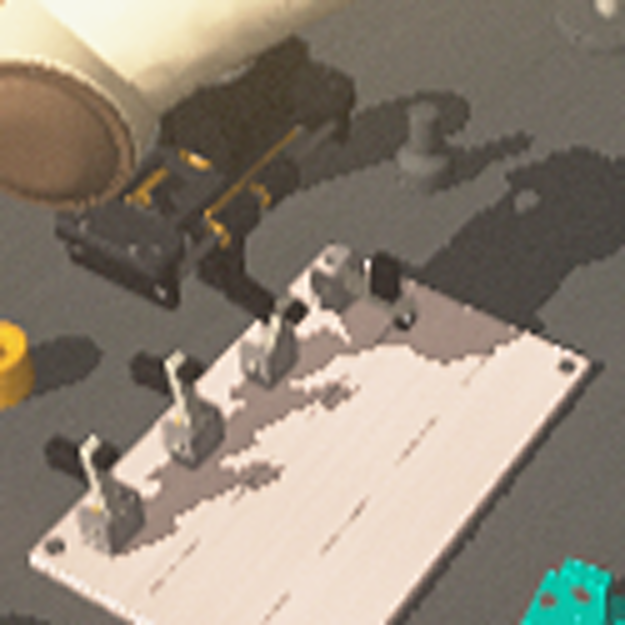

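Request:
{"name": "send_rows", "arguments": {"motion": [[0,0,0,-0.012,0,-0.003,0],[0,0,0,-0.016,0,0,0],[0,0,0,-0.017,0,0,0],[0,0,0,0,0,0,0],[0,0,0,0,0,0,0],[0,0,0,0,0,0,0]]}}

```text
time: 40.92
position: [0.6598, 0.1658, 0.0634]
ee_rot: [0.0, -0.068, 0.998, 0.0]
wrist_force: [0.0, 0.7, -0.0]
gripper_width: 0.001
```

```bash
python3 -c "
from h import *
p=w2(FX,[.137,-.0375]);to([p[0],p[1],.044],97.7)
grab('side','h4',(215,175,340,300),5)
"
```

```text
t=40.92 pos [0.6598 0.1658 0.0634] yang 97.7 tilt 0.01 w 0.0010 F [ 0.   0.7 -0. ] q [ 0.48  0.61 -0.03 -0.   -0.93 -1.92]
 shift now [ 0.0014 -0.0004  0.0194] turn tool z 0.0 then shift 0.0014 -0.0004 0.0194
```

View pics/h4.png

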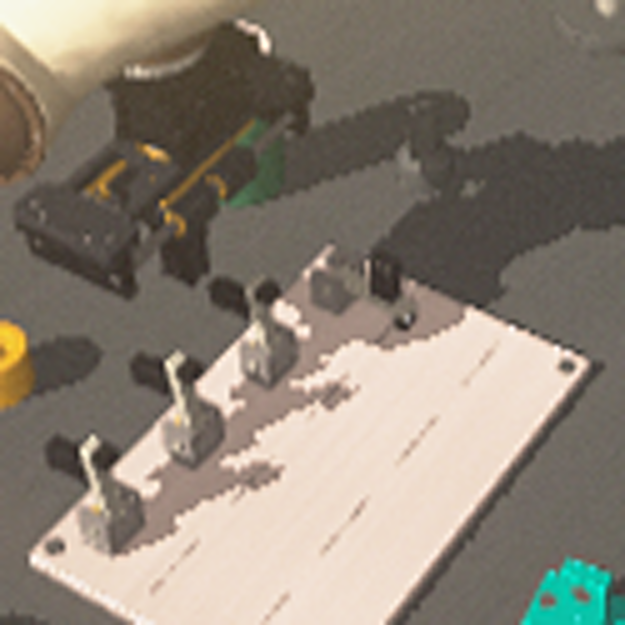

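Request:
{"name": "send_rows", "arguments": {"motion": [[0,0,0,0,0,0.011,0],[0,0,0,0,0,0.01,0],[0,0,0,0,0,0,0],[0,0,0,0.01,0,0,0],[0,0,0,0.01,0,0,0],[0,0,0,0.008,0,0,0],[0,0,0,0,0,0,0]]}}

```text
time: 41.55
position: [0.6419, 0.1635, 0.048]
ee_rot: [0.011, -0.07, 0.998, 0.001]
wrist_force: [11.5, -4.0, 8.2]
gripper_width: 0.0002
```

```bash
python3 -c "
from h import *
p=w2(FX,[.137,-.0375]);to([p[0],p[1],.044],97.7)
grab('side','h5',(215,175,340,300),5)
"
```

```text
t=41.55 pos [0.6419 0.1635 0.048 ] yang 98.0 tilt 1.30 w 0.0002 F [11.5 -4.   8.2] q [ 0.5   0.59 -0.12  0.01 -0.84 -1.93]
 shift now [-0.0166 -0.0007  0.0043] turn tool z 0.3 then shift -0.0167 -0.0006 0.0040
```

View pics/h5.png

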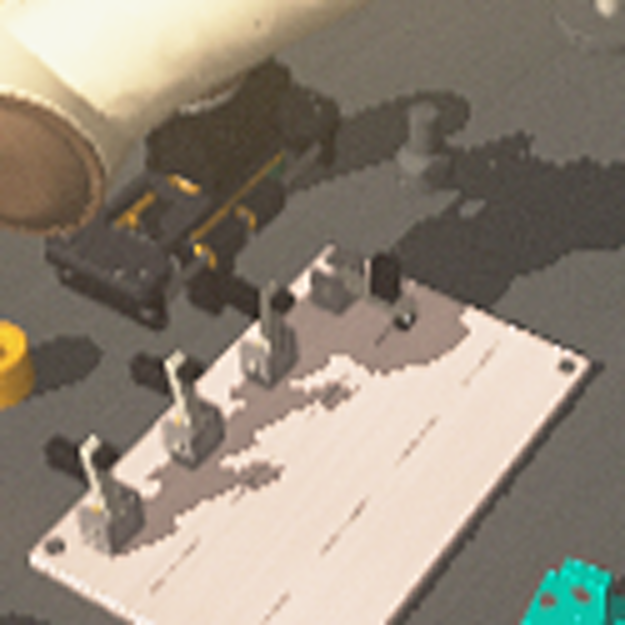

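Request:
{"name": "send_rows", "arguments": {"motion": [[0,0,0,0.005,0,-0.006,0],[0,0,0,0.006,0,-0.005,0],[0,0,0,0.006,0,-0.004,0],[0,0,0,0.006,0,-0.003,0],[0,0,0,0,0,0,0]]}}

```text
time: 42.02
position: [0.6097, 0.1592, 0.0611]
ee_rot: [0.001, -0.068, 0.998, 0.0]
wrist_force: [-1.5, 1.3, 5.4]
gripper_width: 0.0004
```

```bash
python3 -c "
from h import *
p=w2(FX,[.137,-.0375]);to([p[0],p[1],.044],97.7)
grab('side','h6',(215,175,340,300),5)
"
```

```text
t=42.02 pos [0.6097 0.1592 0.0611] yang 97.8 tilt 0.09 w 0.0004 F [-1.5  1.3  5.4] q [ 0.51  0.54 -0.18 -0.   -0.85 -1.95]
 shift now [-0.0491 -0.0007  0.0171] turn tool z 0.1 then shift -0.0492 -0.0006 0.0171
```

View pics/h6.png

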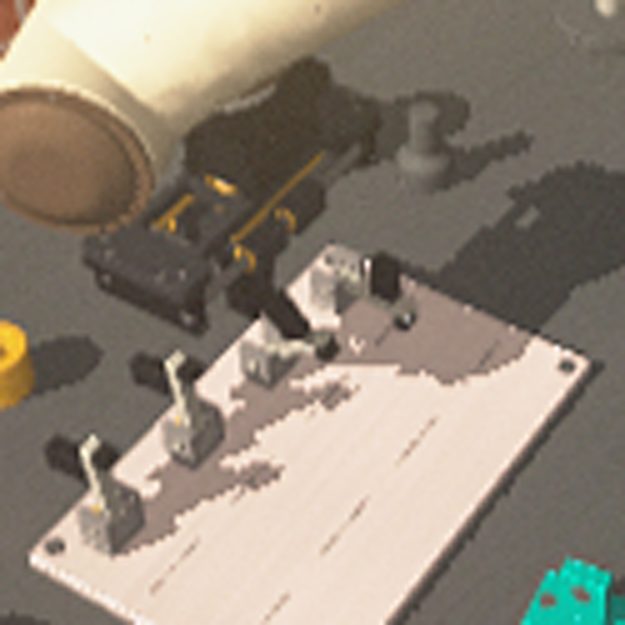

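Request:
{"name": "send_rows", "arguments": {"motion": [[0,0,0,0.006,0,0,0],[0,0,0,0,0,0,0],[0,0,0,-0.015,0,-0.01,0],[0,0,0,-0.015,0,-0.025,0],[0,0,0,0,0,-0.015,0],[0,0,0,0,0,0,0]]}}

```text
time: 42.57
position: [0.6352, 0.1628, 0.1118]
ee_rot: [0.002, -0.068, 0.998, 0.0]
wrist_force: [0.2, 0.0, 0.3]
gripper_width: 0.0001
```

```bash
python3 -c "
from h import *
p=w2(FX,[.137,.0375]);to([p[0],p[1],.1],97.7)
grab('side','h7',(215,175,340,300),5)
"
```

```text
t=42.57 pos [0.6352 0.1628 0.1118] yang 97.8 tilt 0.19 w 0.0001 F [0.2 0.  0.3] q [ 0.5   0.52 -0.06  0.   -0.99 -1.93]
 shift now [-0.0234  0.0742  0.0119] turn tool z 0.1 then shift -0.0234 0.0743 0.0118
```

View pics/h7.png

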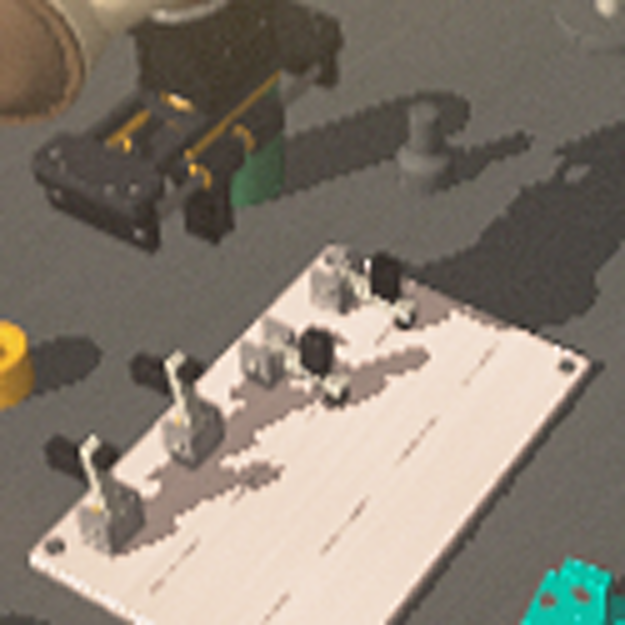

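Finger 3 is down. I'll do finger 2 the same way.

Request:
{"name": "send_rows", "arguments": {"motion": [[0,0,0,-0.012,0.025,0,0],[0,0,0,-0.012,0.025,0,0],[0,0,0,0,0.024,0,0],[0,0,0,0,0,0,0],[0,0,0,0,0,0,0],[0,0,0,0,0,0,0]]}}

```text
time: 43.12
position: [0.646, 0.238, 0.1078]
ee_rot: [-0.002, -0.068, 0.998, -0.001]
wrist_force: [-0.1, 0.3, -0.7]
gripper_width: 0.0004
```

```bash
python3 -c "
from h import *
p=w2(FX,[.137,.0375]);to([p[0],p[1],.0425],97.7)
"
```

```text
t=43.12 pos [0.646  0.238  0.1078] yang 97.7 tilt 0.25 w 0.0004 F [-0.1  0.3 -0.7] q [ 0.59  0.58  0.04 -0.   -1.03 -2.02]
 shift now [-0.0028  0.0012  0.0653] turn tool z 0.0 then shift -0.0026 0.0011 0.0653
```

Request:
{"name": "send_rows", "arguments": {"motion": [[0,0,0,-0.003,0.001,0.02,0],[0,0,0,0,0,0.025,0],[0,0,0,0,0,0.02,0],[0,0,0,0,0,0,0],[0,0,0,0,0,0,0]]}}

```text
time: 43.53
position: [0.6494, 0.2385, 0.0433]
ee_rot: [-0.002, -0.067, 0.998, -0.001]
wrist_force: [0.9, -0.4, 0.3]
gripper_width: 0.0005
```

Request:
{"name": "send_rows", "arguments": {"motion": [[0,0,0,0.01,0,0,0],[0,0,0,0.01,0,0,0],[0,0,0,0.008,0,-0.003,0],[0,0,0,0.005,0,-0.006,0],[0,0,0,0.006,0,-0.005,0],[0,0,0,0.006,0,-0.004,0],[0,0,0,0.006,0,-0.003,0],[0,0,0,0,0,0,0]]}}

```text
time: 44.2
position: [0.5991, 0.2331, 0.0676]
ee_rot: [0.0, -0.067, 0.998, 0.0]
wrist_force: [-0.3, -0.3, -0.2]
gripper_width: 0.0006
```

```bash
python3 -c "
from h import *
p=w2(FX,[.137,.0375]);to([p[0],p[1],.0425],97.7)
grab('side','h8',(215,175,340,300),5)
"
```

```text
t=44.20 pos [0.5991 0.2331 0.0676] yang 97.7 tilt 0.07 w 0.0006 F [-0.3 -0.3 -0.2] q [ 0.62  0.55 -0.13 -0.   -0.88 -2.06]
 shift now [-0.0497 -0.0003  0.0251] turn tool z 0.0 then shift -0.0497 -0.0002 0.0251
```

View pics/h8.png

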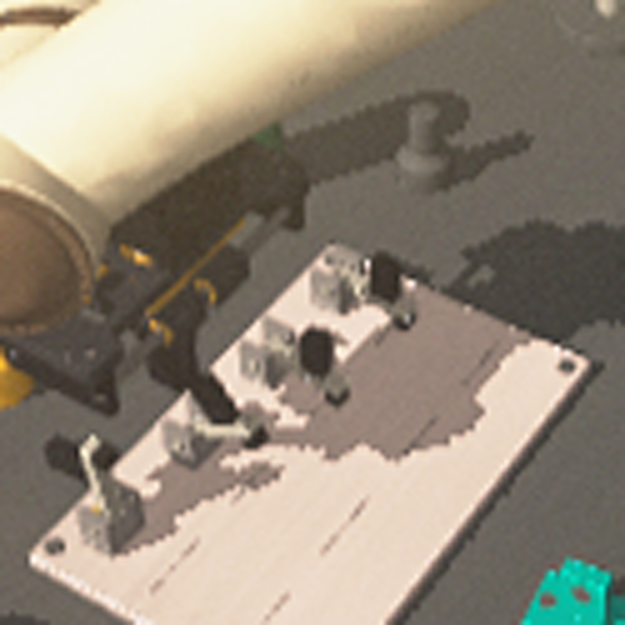

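Request:
{"name": "send_rows", "arguments": {"motion": [[0,0,0,0.005,0,0,0],[0,0,0,0,0,0,0],[0,0,0,-0.015,0,-0.01,0],[0,0,0,-0.02,0,-0.025,0],[0,0,0,-0.02,0.025,-0.005,0],[0,0,0,0,0.025,0,0],[0,0,0,0,0.025,0,0],[0,0,0,0,0,0,0]]}}

```text
time: 44.92
position: [0.6386, 0.3184, 0.1047]
ee_rot: [-0.0, -0.069, 0.998, 0.0]
wrist_force: [0.7, -0.7, -0.4]
gripper_width: 0.0003
```

Request:
{"name": "send_rows", "arguments": {"motion": [[0,0,0,0,0,0,0],[0,0,0,0,0,0,0]]}}

```text
time: 45.08
position: [0.6387, 0.314, 0.1049]
ee_rot: [-0.001, -0.068, 0.998, -0.001]
wrist_force: [1.4, 0.0, -0.1]
gripper_width: 0.0004
```

```bash
python3 -c "
from h import *
p=w2(FX,[.137,.1125]);to([p[0],p[1],.0425],97.7)
grab('side','h9',(215,175,340,300),5)
"
```

```text
t=45.08 pos [0.6387 0.314  0.1049] yang 97.8 tilt 0.11 w 0.0004 F [ 1.4  0.  -0.1] q [ 0.68  0.62  0.1  -0.   -1.05 -2.12]
 shift now [ 0.0002 -0.0001  0.0624] turn tool z 0.1 then shift 0.0003 -0.0002 0.0624
```

View pics/h9.png

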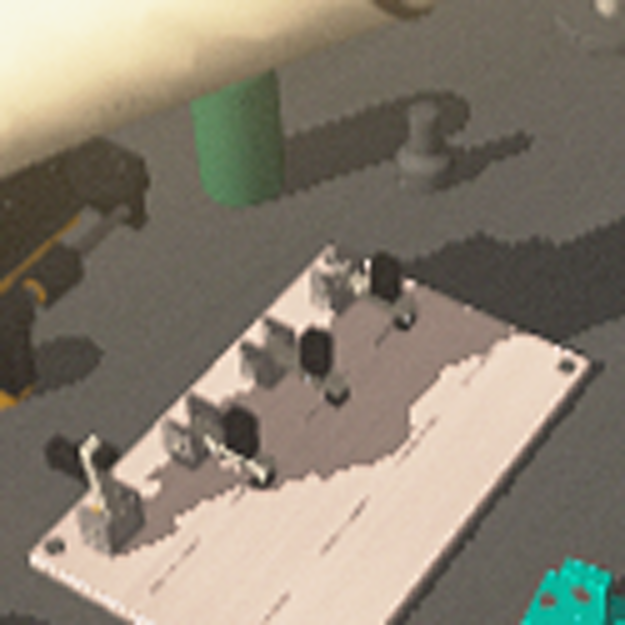

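Request:
{"name": "send_rows", "arguments": {"motion": [[0,0,0,0,0,0.02,0],[0,0,0,0,0,0.022,0],[0,0,0,0,0,0.02,0],[0,0,0,0,0,0,0],[0,0,0,0,0,0,0]]}}

```text
time: 45.55
position: [0.6389, 0.3128, 0.0428]
ee_rot: [-0.001, -0.067, 0.998, -0.001]
wrist_force: [0.3, -0.0, 0.8]
gripper_width: 0.0004
```

Request:
{"name": "send_rows", "arguments": {"motion": [[0,0,0,0.01,0,0,0],[0,0,0,0.01,0,0,0],[0,0,0,0.008,0,-0.003,0],[0,0,0,0.005,0,-0.006,0],[0,0,0,0.006,0,-0.005,0],[0,0,0,0.006,0,-0.004,0],[0,0,0,0.006,0,-0.003,0],[0,0,0,0.005,0,0,0]]}}

```text
time: 46.22
position: [0.5837, 0.3071, 0.0665]
ee_rot: [0.001, -0.067, 0.998, 0.001]
wrist_force: [0.2, 1.0, 1.1]
gripper_width: 0.0006
```

Request:
{"name": "send_rows", "arguments": {"motion": [[0,0,0,0,0,0,0],[0,0,0,-0.015,0,-0.01,0],[0,0,0,-0.01,0,-0.03,0],[0,0,0,0,0,-0.03,0],[0,0,0,0,0,-0.03,0],[0,0,0,0,0,-0.03,0.02],[0,0,0,0,0,-0.03,0.04],[0,0,0,0,-0.02,-0.02,0.05]]}}

```text
time: 46.88
position: [0.6112, 0.2928, 0.2473]
ee_rot: [0.001, -0.069, 0.998, 0.001]
wrist_force: [0.5, -0.3, 1.1]
gripper_width: 0.0132
```

```bash
python3 -c "
from h import *
to([.641,-.375,.29],170)
grab('side','h10',(215,175,340,300),5)
"
```

```text
t=46.88 pos [0.6112 0.2928 0.2473] yang 97.9 tilt 0.15 w 0.0132 F [ 0.5 -0.3  1.1] q [ 0.68  0.46  0.19  0.   -1.3  -2.12]
 shift now [ 0.0627 -0.6655 -0.0436] turn tool z -72.1 then shift 0.6525 -0.1453 -0.0427
```

View pics/h10.png

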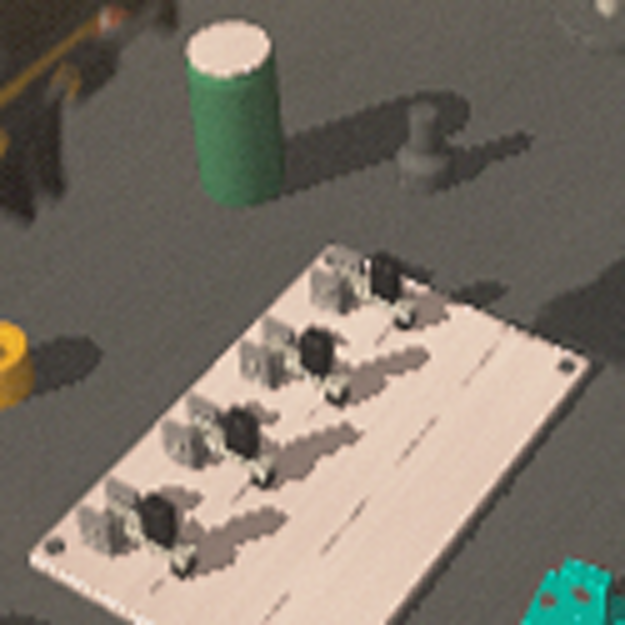

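All four fingers are down. I'll check the tray and lens from above.

```bash
python3 -c "
from h import *
grab('top','i1',(370,140,490,260),5)
f=cv2.imread('pics/i1.png')
for p in ([.035,.028],[.035,-.028],[-.035,0]):
  drawb(f,'top',np.r_[w2(TR,p),TR[2]],.005,[370,140],5)
cv2.imwrite('pics/i1o.png',f)
grab('side','i2',(310,90,435,230),5)
"
```

```text
(no output)
```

View pics/i1o.png

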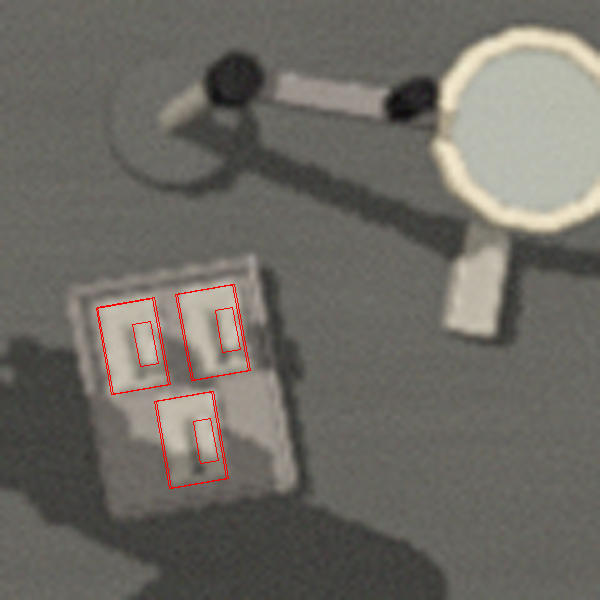

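View pics/i2.png

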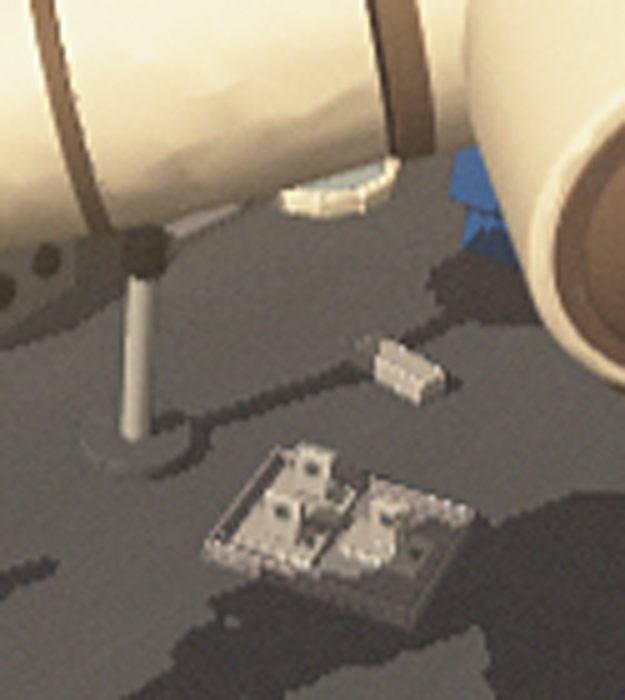

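```bash
python3 -c "
from h import *
P=np.array([[.5594,-.2656],[.5616,-.298],[.58,-.3373],[.6226,-.3687],[.6411,-.3752]])
r=least_squares(lambda x:np.hypot(*(P-x).T)-.1,[.657,-.278]);c=r.x;print('centre',c,r.fun)
L=unproj('top',[370+532/5,140+130/5],.178)[0];print('lens',L,np.hypot(*(L-c)),np.degrees(np.arctan2(*(L-c)[::-1])))
d=P[-1]-c;print('knob ang',np.degrees(np.arctan2(d[1],d[0])))
t=np.array(TR[:2])-c;a=np.arctan2(t[1],t[0]);print('tray dist',np.hypot(*t),'ang',np.degrees(a)%360,'knob target',c+.1*np.array([np.cos(a),np.sin(a)]),'lens at',c+.186*np.array([np.cos(a),np.sin(a)]))
for e in (0,.0015):print(unproj('top',[370+411/5,140+100/5],.23+e))
"
```

```text
centre [ 0.65908645 -0.27619978] [ 2.48407455e-04 -1.05772108e-04 -6.05062366e-05 -5.63836467e-04
  6.20847082e-04]
lens [ 0.62839112 -0.45837204] 0.1847401765077565 -99.56428190563646
knob ang -100.29723177515498
tray dist 0.18663599366377112 ang 181.32024897643026 knob target [ 0.55911299 -0.27850385] lens at [ 0.47313582 -0.28048535]
[[ 0.63735926 -0.36559795]]
[[ 0.63711254 -0.36507284]]
```

Request:
{"name": "send_rows", "arguments": {"motion": [[0,0,0,0.003,-0.02,-0.03,0.05],[0,0,0,0.003,-0.03,-0.02,0.05],[0,0,0,0.003,-0.03,0,0.05],[0,0,0,0.003,-0.03,0,0.05],[0,0,0,0.003,-0.03,0,0.05],[0,0,0,0.003,-0.03,0,0.05],[0,0,0,0.003,-0.03,0,0.05],[0,0,0,0.003,-0.03,0,0.05]]}}

```text
time: 47.7
position: [0.6173, 0.0582, 0.2924]
ee_rot: [-0.002, -0.068, 0.998, -0.0]
wrist_force: [0.7, -0.3, 0.4]
gripper_width: 0.0502
```

Request:
{"name": "send_rows", "arguments": {"motion": [[0,0,0,0.003,-0.03,0,0.05],[0,0,0,0.003,-0.03,0,0.05],[0,0,0,0.003,-0.03,0,0.05],[0,0,0,0.003,-0.03,0,0.05],[0,0,0,0.003,-0.03,0,0.05],[0,0,0,0.003,-0.03,0,0.05],[0,0,0,0.003,-0.03,0,0.05],[0,0,0,0.003,-0.03,0,0.05]]}}

```text
time: 48.37
position: [0.6262, -0.1826, 0.2922]
ee_rot: [-0.002, -0.068, 0.998, 0.001]
wrist_force: [1.1, -0.6, -0.2]
gripper_width: 0.0499
```

Request:
{"name": "send_rows", "arguments": {"motion": [[0,0,-6.5,0,0,0,0.05],[0,0,-6.5,0,0,0,0.05],[0,0,-6.5,0,0,0,0.05],[0,0,-6.5,0,0,0,0.05],[0,0,-6.5,0,0,0,0.05],[0,0,-6.5,0,0,0,0.05],[0,0,-6.5,0,0,0,0.05],[0,0,-6.5,0,0,0,0.05]]}}

```text
time: 49.03
position: [0.6263, -0.1811, 0.2921]
ee_rot: [-0.002, -0.501, 0.866, 0.002]
wrist_force: [-0.5, -0.3, -0.5]
gripper_width: 0.0497
```

Request:
{"name": "send_rows", "arguments": {"motion": [[0,0,-6.5,0,0,0,0.05],[0,0,-6.5,0,0,0,0.05],[0,0,-6.5,0,0,0,0.05],[0,0,0,0,0,0,0.05],[0,0,0,0,0,0,0.05],[0,0,0,0,0,0,0.05]]}}

```text
time: 49.53
position: [0.6267, -0.1815, 0.2935]
ee_rot: [-0.001, -0.637, 0.771, 0.001]
wrist_force: [0.2, 0.1, -0.2]
gripper_width: 0.0499
```

```bash
python3 -c "
from h import *
to([.641,-.375,.29],170)
"
```

```text
t=49.53 pos [ 0.6267 -0.1815  0.2935] yang 169.1 tilt 0.14 w 0.0499 F [ 0.2  0.1 -0.2] q [-0.03  0.4   0.21 -0.   -1.38 -0.16]
 shift now [ 0.1873 -0.0506  0.0034] turn tool z -0.9 then shift 0.1881 -0.0477 0.0035
```

Request:
{"name": "send_rows", "arguments": {"motion": [[0,0,-0.9,0.03,-0.008,0,0.05],[0,0,0,0.03,-0.008,0,0.05],[0,0,0,0.03,-0.008,0,0.05],[0,0,0,0.03,-0.008,0,0.05],[0,0,0,0.03,-0.008,0,0.05],[0,0,0,0.03,-0.008,0,0.05],[0,0,0,0,0,0,0.05],[0,0,0,0,0,0,0.05]]}}

```text
time: 50.2
position: [0.6424, -0.369, 0.2928]
ee_rot: [-0.001, -0.642, 0.767, 0.001]
wrist_force: [0.0, 0.9, 0.1]
gripper_width: 0.05
```

```bash
python3 -c "
from h import *
to([.641,-.375,.195],170)
"
```

```text
t=50.20 pos [ 0.6424 -0.369   0.2928] yang 169.9 tilt 0.15 w 0.0500 F [0.  0.9 0.1] q [-0.3   0.57  0.48 -0.   -1.48  0.13]
 shift now [0.0062 0.0001 0.0978] turn tool z -0.1 then shift 0.0062 0.0003 0.0978
```

Request:
{"name": "send_rows", "arguments": {"motion": [[0,0,0,0.006,0,0.02,0.05],[0,0,0,0,0,0.025,0.05],[0,0,0,0,0,0.025,0.05],[0,0,0,0,0,0.027,0.05],[0,0,0,0,0,0,0.05],[0,0,0,0,0,0,0.05]]}}

```text
time: 50.7
position: [0.6414, -0.3721, 0.1965]
ee_rot: [-0.001, -0.644, 0.765, 0.002]
wrist_force: [0.1, 0.3, 0.5]
gripper_width: 0.0499
```

Request:
{"name": "send_rows", "arguments": {"motion": [[0,0,0,0,0,0,0.01],[0,0,0,0,0,0,0.01],[0,0,0,0,0,0,0.01],[0,0,0,0,0,0,0.01],[0,0,0,0,0,0,0.01],[0,0,0,0,0,0,0.01],[0,0,0,0,0,0,0.01],[0,0,0,0,0,0,0.01]], "force": 12}}

```text
time: 51.37
position: [0.6424, -0.3735, 0.1987]
ee_rot: [0.0, -0.644, 0.765, -0.001]
wrist_force: [1.1, 0.7, 2.7]
gripper_width: 0.0217
```

```bash
python3 -c "
from h import *
to([.641,-.375,.195],170)
grab('side','j1',(270,90,430,210),5)"
```

```text
t=51.37 pos [ 0.6424 -0.3735  0.1987] yang 170.1 tilt 0.10 w 0.0217 F [1.1 0.7 2.7] q [-0.31  0.6   0.31  0.   -1.28  0.14]
 shift now [0.0017 0.0011 0.0037] turn tool z 0.1 then shift 0.0017 0.0011 0.0037
```

View pics/j1.png

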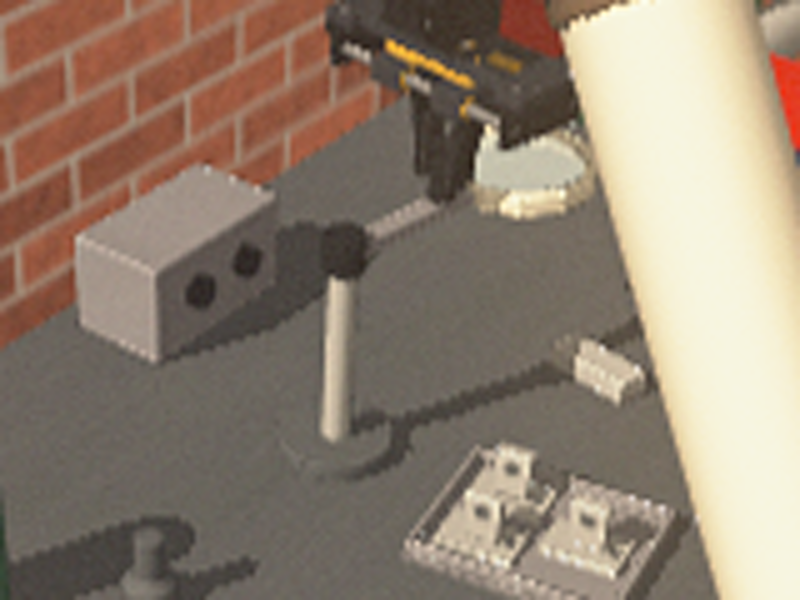

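Request:
{"name": "send_rows", "arguments": {"motion": [[0,0,6.4,-0.0006,0.0111,0,0.01],[0,0,6.4,-0.0006,0.0111,0,0.01],[0,0,6.4,-0.0006,0.0111,0,0.01],[0,0,6.4,-0.0006,0.0111,0,0.01],[0,0,0,0,0,0,0.01]]}}

```text
time: 51.83
position: [0.6001, -0.3558, 0.1986]
ee_rot: [0.0, -0.457, 0.889, 0.0]
wrist_force: [-0.4, 1.2, 2.8]
gripper_width: 0.0217
```

```bash
cat >> h.py <<'E'
def knob():
    s,M=tool();d=s['position'][:2]-[.659,-.2762];print('r %.4f ang %.1f'%(np.hypot(*d),np.degrees(np.arctan2(d[1],d[0]))%360),'F in tool',(M.T@s['wrist_force']).round(1))
E
python3 -c "
from h import *
to([.5591,-.2785,.195],91.3);knob()"
```

```text
t=51.83 pos [ 0.6001 -0.3558  0.1986] yang 144.4 tilt 0.03 w 0.0217 F [-0.4  1.2  2.8] q [-0.3   0.52  0.17 -0.   -1.22 -0.32]
 shift now [-0.039   0.0783  0.0037] turn tool z 53.1 then shift 0.0393 0.0782 0.0036
r 0.0990 ang 233.5 F in tool [-0.8  1.  -2.8]
```

Request:
{"name": "send_rows", "arguments": {"motion": [[0,0,6.4,-0.0006,0.0111,0,0.01],[0,0,6.4,-0.0006,0.0111,0,0.01],[0,0,6.4,-0.0006,0.0111,0,0.01],[0,0,6.4,-0.0006,0.0111,0,0.01],[0,0,6.4,-0.0006,0.0111,0,0.01],[0,0,6.4,-0.0006,0.0111,0,0.01],[0,0,0,0,0,0,0.01],[0,0,0,0,0,0,0.01]]}}

```text
time: 52.5
position: [0.5631, -0.3032, 0.1986]
ee_rot: [-0.0, -0.143, 0.99, -0.0]
wrist_force: [-1.4, 0.8, 6.1]
gripper_width: 0.0217
```

```bash
python3 -c "
from h import *
to([.5591,-.2785,.195],91.3);knob()"
```

```text
t=52.50 pos [ 0.5631 -0.3032  0.1986] yang 106.4 tilt 0.05 w 0.0217 F [-1.4  0.8  6.1] q [-0.24  0.43  0.01  0.   -1.16 -1.04]
 shift now [-0.0032  0.0248  0.0035] turn tool z 15.1 then shift 0.0034 0.0247 0.0036
r 0.0996 ang 195.7 F in tool [ 1.1  1.1 -6.1]
```

Request:
{"name": "send_rows", "arguments": {"motion": [[0,0,6.4,-0.0006,0.0111,0,0.01],[0,0,6.4,-0.0006,0.0111,0,0.01],[0,0,1.6,-0.0001,0.0028,0,0.01],[0,0,0,0,0,0,0.01],[0,0,0,0,0,0,0.01],[0,0,0,0,0,0,0.01]]}}

```text
time: 53.0
position: [0.5594, -0.279, 0.1985]
ee_rot: [-0.0, -0.017, 1.0, -0.0]
wrist_force: [-1.7, 0.7, 5.3]
gripper_width: 0.0215
```

```bash
python3 -c "
from h import *
to([.5591,-.2785,.195],91.3);knob()
grab('side','j2',(310,110,435,230),5)"
```

```text
t=53.00 pos [ 0.5594 -0.279   0.1985] yang 92.0 tilt 0.05 w 0.0215 F [-1.7  0.7  5.3] q [-0.2   0.4  -0.03  0.   -1.14 -1.33]
 shift now [0.0003 0.0005 0.0035] turn tool z 0.7 then shift 0.0003 0.0005 0.0035
r 0.0997 ang 181.6 F in tool [ 1.6  0.7 -5.3]
```

View pics/j2.png

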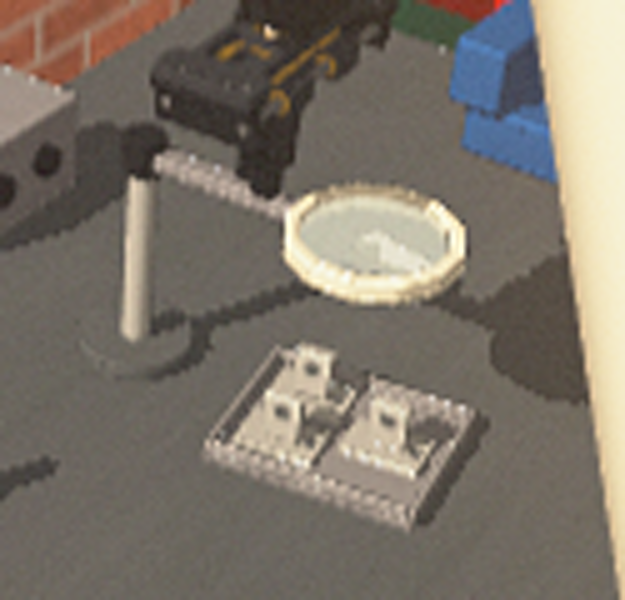

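Now I'll release, rise straight up, and move clear to check.

Request:
{"name": "send_rows", "arguments": {"motion": [[0,0,0,0,0,0,0.05],[0,0,0,0,0,0,0.05],[0,0,0,0,0,0,0.05],[0,0,0,0,0,0,0.05],[0,0,0,0,0,0,0.05],[0,0,0,0,0,-0.02,0.05],[0,0,0,0,0,-0.03,0.05],[0,0,0,0,0,-0.03,0.05]]}}

```text
time: 53.72
position: [0.5588, -0.2783, 0.2774]
ee_rot: [-0.002, -0.016, 1.0, 0.0]
wrist_force: [2.0, -1.0, 0.3]
gripper_width: 0.0494
```

Request:
{"name": "send_rows", "arguments": {"motion": [[0,0,0,0,0,-0.03,0.05],[0,0,0,0,0.03,0,0.05],[0,0,0,0,0.03,0,0.05],[0,0,0,0,0.03,0,0.05],[0,0,0,0,0.03,0,0.05],[0,0,0,0,0.03,0,0.05],[0,0,0,0,0.03,0,0.05],[0,0,0,0,0.03,0,0.05]]}}

```text
time: 54.38
position: [0.5527, -0.0671, 0.3077]
ee_rot: [0.0, -0.015, 1.0, 0.0]
wrist_force: [0.9, -0.8, 0.0]
gripper_width: 0.0499
```

Request:
{"name": "send_rows", "arguments": {"motion": [[0,0,0,0,0.03,0,0.05],[0,0,0,0,0.03,0,0.05],[0,0,0,0,0.03,0,0.05],[0,0,0,0,0.03,0,0.05],[0,0,0,0,0.03,0,0.05],[0,0,0,0,0.03,0,0.05],[0,0,0,0,0.03,0,0.05],[0,0,0,0,0,0,0.05]]}}

```text
time: 55.05
position: [0.5465, 0.1456, 0.3071]
ee_rot: [-0.0, -0.018, 1.0, 0.0]
wrist_force: [0.5, -0.8, -1.1]
gripper_width: 0.05
```

```bash
python3 -c "
from h import *
grab('top','k9',(370,140,490,260),5)
f=cv2.imread('pics/k9.png')
q=np.array([np.r_[w2(TR,p),.177] for p in ([0,0],[.01,0],[0,.01])]);print(((proj('top',q)-[370,140])*5).round(1))
grab('side','k10')
print(arm.sense()['time'],arm.sense()['position'])
"
```

```text
[[245.2 386.3]
 [242.2 369.8]
 [228.9 389.1]]
55.15 [0.54640085 0.14234806 0.30735204]
```

View pics/k9.png

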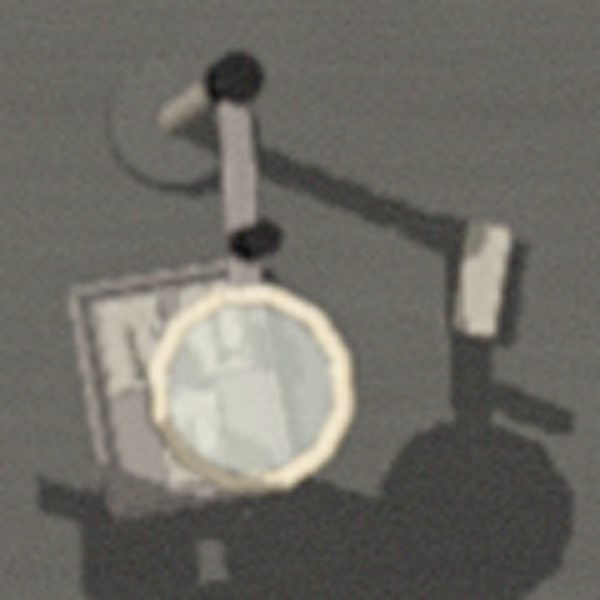

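View pics/k10.png

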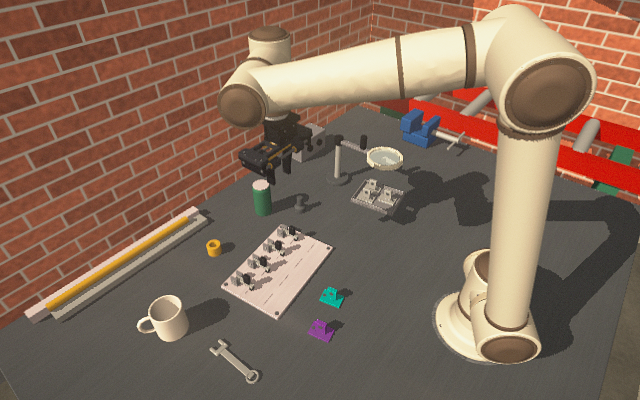

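```bash
python3 -c "
from h import *
f=cv2.imread('pics/k10_full.png')
a=cv2.resize(f[120:220,320:420],None,fx=6,fy=6,interpolation=cv2.INTER_CUBIC)
for p in ([.035,.028],[.035,-.028],[-.035,0]): drawb(a,'side',np.r_[w2(TR,p),TR[2]],.005,[320,120],6)
cv2.imwrite('pics/m1.png',a)
q=np.array([[np.r_[w2(TR,[0,0]),.177]]])[0]+0
print((proj('side',q)-[320,120])*6)
"
```

```text
[[383.63341829 228.25556347]]
```

View pics/m1.png

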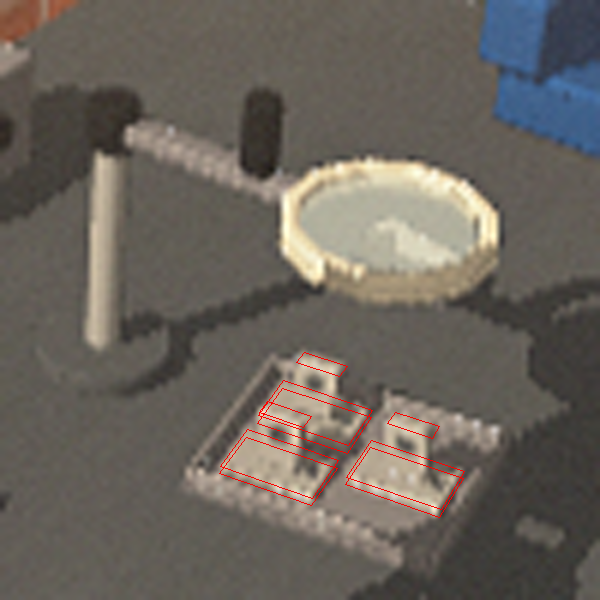

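The lens centre reads 3–5 mm from the tray centre in both cameras. The brackets are upright in the tray, all four fingers are down and the arm is clear, so I'll hand in.

```bash
python3 -c "
from h import *
s=arm.sense();print(s['time'],abs(s['dq']).max())
print(arm.finish_job())"
```

```text
55.15 0.03432820859134652
the job is handed in; nothing more can be done
None
```

I handed the job in at about 55 s of the 210 s allowed. The magnifier went aside first. I then flipped up the three loaded fingers and stood brackets 1–3 in the tray (nest 4 was empty). Finally I pushed fingers 1–3 back down and swung the lens back over the tray.

**Last checks (both cameras):**
- **Brackets:** all three stand upright where I placed them, with their outlines matching the model in the side view. From above, the lens covered part of the tray, so I compared outlines there before swinging it back.
- **Fingers:** all four are down.
- **Lens:** its centre is about 5 mm from the tray centre in the top view and about 3 mm in the side view, against the 20 mm allowed.
- **Bystanders and look-alikes:** they look to be where they started in the side view. I did not measure them.
- **Robot:** it is clear of everything.

**What disagreed or went wrong:**
- The two camera fits of the tray differ by about 5 mm in y.
- My first push on finger 3 was too high on the tab and reached about 26 N, so I backed off and repeated it lower. The tab on finger 4 did not need moving.

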